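# Finish the mosaic board and put the spare gems away

### The arm

A 6-joint arm with a two-finger parallel gripper is mounted at the origin on the work surface. World frame = base frame: x ahead of the robot, y to its left, z up, the work surface at z = 0. Lengths are in m, angles in degrees, forces in N, time in s.
With the tool pointing down it reaches from about 0.4 to 0.825 m from the base axis. Payload 7 kg.
Tool frame: the origin (TCP) lies on the front face of the gripper's body, between the roots of the fingers; the fingertips stand 66 mm ahead of it and the grasp point (between the pads) lies 47 mm ahead of it; z points along the fingers, y is the line along which they close (so a half turn about z gives the same grasp; the last joint's range is limited). The gripper opens to 88 mm and grips with 3 to 60 N. Pads are 19 mm wide; open, the fingers measure 130 mm over their backs; the gripper's body (78 mm by 193 mm) begins 47 mm behind the grasp point.
Start: joints at [92.538, 20.546, 0.682, 0, -70.136, -16.507], TCP at [0.163, 0.655, 0.292] pointing down, gripper open.
Joint ranges: [-176.03, 176.03], [-82.01, 121.73], [-58.28, 71.71], [-173.87, 95.51], [-174.79, -0.11], [-173.66, 173.66]. Speed limits (degrees/s): [136.94, 136.94, 172.46, 180, 180, 180].

### API

Orientations are given as [roll, pitch, yaw] about the fixed x, y, z axes, in that order (R = Rz(yaw) Ry(pitch) Rx(roll)).
In Python, from plant import ctrl gives the robot as it stands.
- The arm moves only by the tool send_rows, never from a script. Its argument "deltas" is a list of rows, each a list of 2 entries, a list of its own where there are three numbers: the shift along the tool's x, y, z each as a share of 800 mm, from -1 to 1, then the turn about the tool's z as a share of 90 degrees, from -1 to 1. A call has exactly 5 rows; each row is the pose to reach, as a shift and turn from the pose commanded when the call began, along the tool's axes at that moment; what a row does not reach only later rows make up. A row lasts 1/12 s, in which the tool goes at most 41.7 mm and 7.16 degrees, less where a joint would pass 70% of its speed; a pose out of reach is approached as far as the arm can. A call with a number of a shift or a turn outside -1 to 1 is refused whole. A call with a gripper value outside its range is refused whole. "gripper" is the opening, from 0 (shut) to 1 (fully open), set as the call begins (left out, the last holds). The fingers move at their own pace and stop on an object; the grip force is fixed at half the most. Time passes only in rows, so rows that repeat a pose let the fingers close, or fill a call up. It gives the time, the measured TCP pose, the force, the opening and the grip force at its end, in the units of the state.
- ctrl.get_obs(): the state, without advancing time (a new reading comes with each control period).
- ctrl.snapshot(name): name is "side" or "top" or "wrist"; returns a dict with "color" (480x640x3 uint8, red, green, blue), "vertical_fov" (degrees; the focal length in pixels is half the picture's height over the tangent of half this angle, whatever the lens; pixels are square), "cx", "cy" (the principal point, pixels), "k1" (the pictures are not rectified: a ray, as slopes to the right and down, at radius r is drawn at 1 + k1 r^2 times it, then the intrinsics apply), "rvec" (rotation vector, rad) and "tvec" (3), from world to camera coordinates, as OpenCV has them. Camera axes: x right, y down, z forward; pixel columns grow to the right and rows downward; lengths in m; the calibration is good to about 2 mm. A picture is of the moment at which its call begins. There is no depth.
- ctrl.close_job(): hands the job in; it is judged then, once.
Trained networks look in a picture, given as the dict that the camera call returned (one of the last four; its "shot" number tells which), for a name from the list of things; names that differ only in an ending like _2 or _b are one class to them, and where a whole thing is asked for, a point or a joint stands for the part that bears it (a point fixed in the world has none). Each returns a list of dicts, best first, with "conf" (0 to 1); they miss things now and then, are a little off and sometimes report something else, mostly with a low value. They report only what shows in the picture. A call takes as long as a camera call. They do not tell look-alikes from the thing itself.
- ctrl.boxes_of(picture, thing): "xy" ([column, row] as shares, 0 to 1, of the picture: columns of its width, rows of its height, amid what is visible of it).
- ctrl.cut_out(picture, thing): "pixels" (480x640 bool, what is visible of it) and "xy" ([column, row] as shares, 0 to 1, of the picture: columns of its width, rows of its height, amid what is visible of it).
The state is a dict: "clock": time; "joint_pos": joint angles; "qvel": joint speeds; "tau": joint torques, N m; "tool_pos": TCP position; "orientation": TCP orientation; "force": force on the tool from outside, world axes, zero at the start; "moment": the same for the moment, N m; "opening": finger opening in m; "gripper_force": force on a finger pad.
Only numpy, scipy, OpenCV 4.12 (cv2) and the standard library are available. Lean on these libraries where they do the work, as an engineer would, in place of code of your own. Each camera call takes 0.05 s, during which the arm holds its last target. There are 200 camera calls.

### The job

Finish the mosaic: lay every blue tile on the table flat into a pocket of the wooden board, one tile to a pocket (any pockets will do). Drop all the leftover yellow gems into the glass jar and then close the jar with its stopper, upright and fully home. Leave the paint pot, the glue bottle and the mug where they are.

Things in the scene. Friction and masses are not known exactly. Their poses are not given: they have to be found in the camera images.
- board: square wooden mosaic board, 150 x 150 mm, 12 mm thick, lying flat and fixed to the table; it has five empty square pockets like the five on a die, sides parallel to the board's, each 29 mm wide and 6 mm deep, and flat little decorations flush with its top. Origin: centre of its underside; x and y along its sides, z up. It is turned by up to about 30 degrees.
- pocket0 (a point): centre of the mouth of a pocket, level with the board's top; at x 45, y 45 mm in the board's frame. The pocket's floor is 6 mm below it.
- pocket1 (a point): centre of the mouth of a pocket, level with the board's top; at x 45, y -45 mm in the board's frame. The pocket's floor is 6 mm below it.
- pocket2 (a point): centre of the mouth of a pocket, level with the board's top; at x 0, y 0 mm in the board's frame. The pocket's floor is 6 mm below it.
- pocket3 (a point): centre of the mouth of a pocket, level with the board's top; at x -45, y 45 mm in the board's frame. The pocket's floor is 6 mm below it.
- pocket4 (a point): centre of the mouth of a pocket, level with the board's top; at x -45, y -45 mm in the board's frame. The pocket's floor is 6 mm below it.
- jar: round clear-glass stock jar standing open, fixed to the table: 80 mm high, body 76 mm across, narrowing above 50 mm height to a neck 54 mm outside and 46 mm inside, which runs from 62 mm up to the rim. Inner floor 5 mm up. Origin: centre of its underside, z up.
- jar_mouth (a point): centre of the jar's mouth, level with the rim, 80 mm above the table
- stopper: the jar's stopper, loose, standing upright on the table on its cork end, 54 mm high: tapered cork plug 34 mm across at the bottom, 42 mm at the top and 24 mm high; above it a wooden flange 56 mm across and 6 mm thick that comes to rest on the jar's rim; above that a round wooden knob 30 mm across and 24 mm high to hold it by. Origin: centre of the plug's bottom face, z up to the knob. 30 to 65 g. Fully home its origin is 56 mm above the jar's underside.
- tile0: blue square mosaic tile, 24 x 24 mm, 10 mm thick, 15 g, both faces alike, lying flat on the table. Origin: its centre; x and y along its sides, z through its thickness. May be absent. Resting in a pocket it stands 4 mm proud, its centre 1 mm below the board's top.
- tile1: blue square mosaic tile, 24 x 24 mm, 10 mm thick, 15 g, both faces alike, lying flat on the table. Origin: its centre; x and y along its sides, z through its thickness. May be absent. Resting in a pocket it stands 4 mm proud, its centre 1 mm below the board's top.
- tile2: blue square mosaic tile, 24 x 24 mm, 10 mm thick, 15 g, both faces alike, lying flat on the table. Origin: its centre; x and y along its sides, z through its thickness. May be absent. Resting in a pocket it stands 4 mm proud, its centre 1 mm below the board's top.
- tile3: blue square mosaic tile, 24 x 24 mm, 10 mm thick, 15 g, both faces alike, lying flat on the table. Origin: its centre; x and y along its sides, z through its thickness. May be absent. Resting in a pocket it stands 4 mm proud, its centre 1 mm below the board's top.
- tile4: blue square mosaic tile, 24 x 24 mm, 10 mm thick, 15 g, both faces alike, lying flat on the table. Origin: its centre; x and y along its sides, z through its thickness. May be absent. Resting in a pocket it stands 4 mm proud, its centre 1 mm below the board's top.
- gem0: yellow round glass gem (a disc with rounded rims), 22 mm across, 10 mm thick, 12 g, lying flat on the table. Origin: its centre; z through its thickness. May be absent.
- gem1: yellow round glass gem (a disc with rounded rims), 22 mm across, 10 mm thick, 12 g, lying flat on the table. Origin: its centre; z through its thickness. May be absent.
- gem2: yellow round glass gem (a disc with rounded rims), 22 mm across, 10 mm thick, 12 g, lying flat on the table. Origin: its centre; z through its thickness. May be absent.
- gem3: yellow round glass gem (a disc with rounded rims), 22 mm across, 10 mm thick, 12 g, lying flat on the table. Origin: its centre; z through its thickness. May be absent.
- pot: teal paint pot with white lid, 60 mm across, 75 mm high; not part of the job. Origin: centre of its underside.
- glue: slim white glue bottle with a red cap, 38 mm across, 110 mm high; not part of the job. Origin: centre of its underside.
- mug: blue mug, 76 mm across, 85 mm high; not part of the job. Origin: centre of its underside.
There are look-alikes about, which are no part of the job. Leave any green look-alike of the tile2 alone. Leave any green look-alike of the tile3 alone.

How it is judged:
By the outcome, as a careful person would: the job done as asked, in the order asked, and still so for the second after the job is handed in, with the robot touching nothing.
Of tile0, tile1, tile2, tile3, tile4 only 4 to 5 are there at a start; the rules pass over those that are not, and their reading is None.
Of gem0, gem1, gem2, gem3 only 3 to 4 are there at a start; the rules pass over those that are not, and their reading is None.
At some moment in a run one of tile0, tile1, tile2, tile3, tile4, gem0, gem1, gem2, gem3 may be knocked a few centimetres aside while the robot is not near it.
It also fails if it takes over 210 s, if anything falls off the work surface, if the arm or the gripper's body presses on something with over 40 N, if the wrist force passes 120 N, or if a joint passes its speed limit or range.

## Working session

There is one attempt and no reset: what is moved stays moved. The work goes in short steps, Python scripts to look and compute and a tool call to move; the robot and the scene stay as the last step left them, time stands still between calls to the robot, and variables do not carry over. Pictures are saved under pics/ and viewed, at most 14 in all, crops included, and the job is handed in when it is done.

Besides the shell and the picture viewer there is one more tool, called as name(argument=value, ...), one argument or row to a line, values as JSON. send_rows: Moves the arm, as the interface text tells. Shift numbers are shares of 800 mm and turn numbers shares of 90 degrees, none past 1 either way. Its arguments: {"type":"object","properties":{"deltas":{"type":"array","items":{"type":"array"}},"gripper":{"type":"number"}},"required":["deltas"]}

```bash
ls; mkdir -p pics
python3 - <<'E'
from plant import ctrl
import cv2,json
o=ctrl.get_obs();print(o)
for n in("top","side"):
    s=ctrl.snapshot(n);cv2.imwrite(f"pics/{n}0.png",s["color"][:,:,::-1]);print(n,{k:v for k,v in s.items() if k!="color"})
E
```

```text
pics
{'clock': 0.0, 'joint_pos': array([ 9.25374838e+01,  2.05917820e+01,  6.34165709e-01, -2.00371828e-02,
       -7.01362641e+01, -1.65065108e+01]), 'qvel': array([ 0.06928702,  0.0537799 , -0.03672191, -0.10956856, -0.01484349,
        0.08545222]), 'tau': array([ 8.63644673e-04, -5.82716274e+01,  2.93061072e+01,  6.99706972e+00,
        7.16474999e-03, -1.50871174e-04]), 'tool_pos': array([0.16287301, 0.65466379, 0.29122192]), 'orientation': array([ 1.79904636e+02, -8.61634859e-03, -1.39758436e+01]), 'force': array([-0.25543269,  0.23522869,  0.71479948]), 'moment': array([-0.02122302, -0.03951273, -0.02611008]), 'gripper_force': 0.0, 'opening': 0.08745819723409182}
top {'vertical_fov': 47.59744309096967, 'cx': 314.9358698298697, 'cy': 245.98464153698828, 'k1': -0.03862181472368418, 'rvec': array([ 2.07517455, -2.13239148,  0.2438533 ]), 'tvec': array([0.0446246 , 0.60382748, 1.15802497]), 'shot': 1}
side {'vertical_fov': 53.141418258239355, 'cx': 318.20436592174525, 'cy': 241.3440642730162, 'k1': 0.0412004856017448, 'rvec': array([ 1.07345806, -2.43541964,  1.01269149]), 'tvec': array([0.41071457, 0.33870101, 0.57435476]), 'shot': 2}
```

View pics/top0.png

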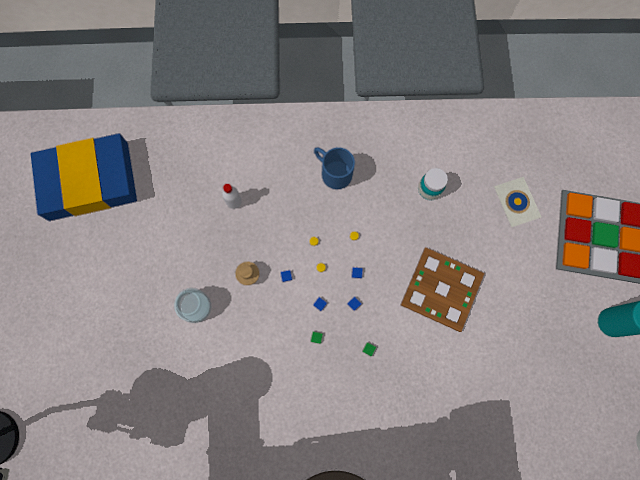

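View pics/side0.png

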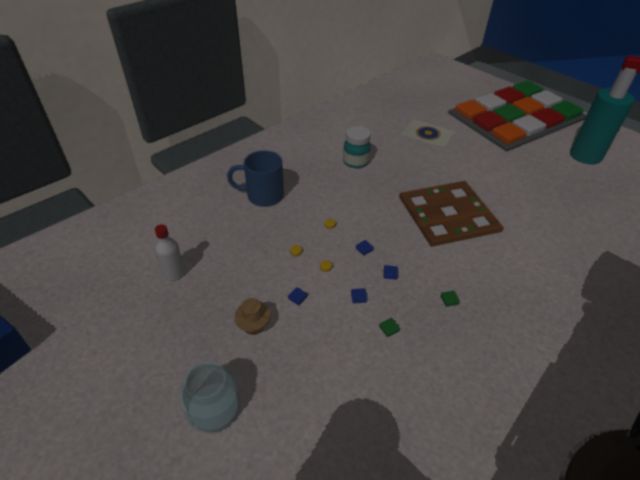

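Top view: blue tiles are at (287,276), (357,272), (320,304) and (354,304). The green look-alikes at (317,337) and (370,349) stay put. Gems are at (314,241), (354,236) and (321,268), the stopper at (247,272), the jar at (193,305), the board at (443,289). The side view agrees on 4 tiles and 3 gems.

```bash
cat > h.py <<'E'
from plant import ctrl
import cv2, numpy as np
def cam(s):
    f=240/np.tan(np.radians(s["vertical_fov"]/2)); R=cv2.Rodrigues(np.array(s["rvec"]))[0]
    K=np.array([[f,0,s["cx"]],[0,f,s["cy"]],[0,0,1.]]); return K,np.array([s["k1"],0,0,0]),R,np.array(s["tvec"])
def world(s,px,z):
    K,d,R,t=cam(s); p=cv2.undistortPoints(np.float64(px).reshape(-1,1,2),K,d).reshape(-1,2)
    r=np.c_[p,np.ones(len(p))]@R; c=-R.T@t
    return (c+r*((z-c[2])/r[:,2])[:,None])[:,:2]
def pix(s,P):
    K,d,R,t=cam(s); return cv2.projectPoints(np.float64(P).reshape(-1,1,3),s["rvec"],t,K,d)[0].reshape(-1,2)
def blobs(s,col,amin):
    h=cv2.cvtColor(s["color"],cv2.COLOR_RGB2HSV)
    lo,hi={"blue":((108,150,50),(125,255,255)),"yellow":((20,150,90),(32,255,255)),"green":((50,120,40),(80,255,255)),
      "wood":((5,90,40),(18,255,255))}[col]
    m=cv2.inRange(h,lo,hi); m=cv2.morphologyEx(m,cv2.MORPH_OPEN,np.ones((2,2),np.uint8))
    return [c for c in cv2.findContours(m,cv2.RETR_EXTERNAL,cv2.CHAIN_APPROX_NONE)[0] if cv2.contourArea(c)>amin]
def rects(s,col,amin,amax,z):
    """objects: centre mm, size mm, angle deg in world at plane z"""
    out=[]
    for c in blobs(s,col,amin):
        if cv2.contourArea(c)>amax: continue
        w=(world(s,c.reshape(-1,2),z)*1000).astype(np.float32); (cx,cy),(a,b),_=r=cv2.minAreaRect(w)
        e=cv2.boxPoints(r); v=e[1]-e[0]; ang=(np.degrees(np.arctan2(v[1],v[0]))+45)%90-45
        px=c.reshape(-1,2).mean(0); out.append((round(cx,1),round(cy,1),round(a,1),round(b,1),round(float(ang),1),px.round().astype(int).tolist()))
    return out
def wrapyaw(y): return (y+180)%360-180
def move(x,y,z,yaw,frm=None):
    """delta entries (shares) from pose frm=(x,y,z,yaw) mm/deg to target, tool axes (pointing down)"""
    if frm is None:
        o=ctrl.get_obs(); frm=[*(np.array(o["tool_pos"])*1000),o["orientation"][2]]
    a=np.radians(frm[3]); d=np.array([x,y,z])-frm[:3]
    dx=d[0]*np.cos(a)+d[1]*np.sin(a); dy=d[0]*np.sin(a)-d[1]*np.cos(a); dz=-d[2]
    return [round(float(v)/800,4) for v in(dx,dy,dz)],round(-wrapyaw(yaw-frm[3])/90,4)
E
python3 - <<'E'
from h import *
s=ctrl.snapshot("top"); K,d,R,t=cam(s); print("cam",(-R.T@t).round(3))
for c in("blue","yellow","green"):
    for r in rects(s,c,30,400,.009): print(c,r)
for r in rects(s,"wood",300,20000,.012): print("wood",r)
for n in("jar","stopper","pot","glue","mug","board"):
    for q in ctrl.cut_out(s,n)[:2]:
        m=q["pixels"]; p=np.array(q["xy"])*[640,480]
        print(n,round(q["conf"],2),p.round(1),[(world(s,p,z)[0]*1000).round() for z in(0,.027,.08)],m.sum())
w=ctrl.snapshot("wrist");cv2.imwrite("pics/w0.png",w["color"][:,:,::-1]);K,d,R,t=cam(w);print((-R.T@t).round(4),R.round(3),w["vertical_fov"])
o=ctrl.get_obs();print(o["tool_pos"],o["orientation"],world(w,[[w["cx"],w["cy"]]],0.))
E
```

```text
cam [0.33  0.038 1.264]
blue (477.3, -61.0, 21.1, 21.5, 42.9, [355, 304])
blue (479.3, 18.1, 22.4, 22.4, -40.2, [321, 304])
blue (546.7, 95.1, 22.8, 21.9, 10.1, [287, 277])
blue (549.8, -70.1, 21.1, 21.6, -2.5, [358, 273])
blue (856.7, 664.5, 34.7, 17.4, 29.0, [55, 159])
blue (863.1, 525.1, 99.7, 64.8, 24.0, [111, 152])
yellow (565.1, 13.8, 16.4, 19.1, -1.6, [322, 268])
yellow (629.4, 28.4, 16.6, 17.1, -1.5, [314, 242])
yellow (639.0, -68.1, 19.1, 17.1, -1.5, [355, 236])
green (373.2, -90.2, 21.1, 22.5, -29.4, [370, 350])
green (402.7, 28.2, 21.6, 22.5, -15.5, [317, 338])
wood (555.1, 185.8, 51.4, 52.4, -0.3, [248, 274])
wood (505.5, -268.1, 150.1, 151.3, -26.3, [443, 291])
wood (576.5, -592.9, 63.6, 58.0, -10.7, [577, 256])
wood (613.1, -727.8, 46.4, 58.5, -9.3, [630, 240])
wood (700.1, -618.2, 64.0, 59.4, -11.2, [580, 206])
jar 0.56 [195.  302.8] [array([492., 311.]), array([489., 305.]), array([482., 294.])] 1031
jar 0.45 [283.3 273.1] [array([557., 104.]), array([552., 102.]), array([543., 100.])] 118
stopper 0.78 [248.1 270.9] [array([564., 187.]), array([559., 184.]), array([550., 177.])] 380
pot 0.67 [433.9 184.3] [array([ 768., -268.]), array([ 759., -262.]), array([ 740., -249.])] 695
glue 0.89 [231.7 198.2] [array([745., 227.]), array([736., 223.]), array([719., 215.])] 343
mug 0.94 [336.5 165.1] [array([824., -31.]), array([813., -30.]), array([793., -27.])] 1317
mug 0.37 [231.8 197.2] [array([748., 227.]), array([739., 223.]), array([721., 215.])] 358
board 0.98 [443.2 288. ] [array([ 511., -271.]), array([ 507., -264.]), array([ 500., -251.])] 4308
[0.2339 0.6371 0.3847] [[-0.241 -0.971 -0.   ]
 [-0.933  0.231  0.275]
 [-0.266  0.066 -0.962]] 61.07053421876534
[0.16294035 0.65498449 0.29211777] [ 1.79993834e+02 -2.64618210e-03 -1.39666494e+01] [[0.12723341 0.66358866]]
```

View pics/w0.png

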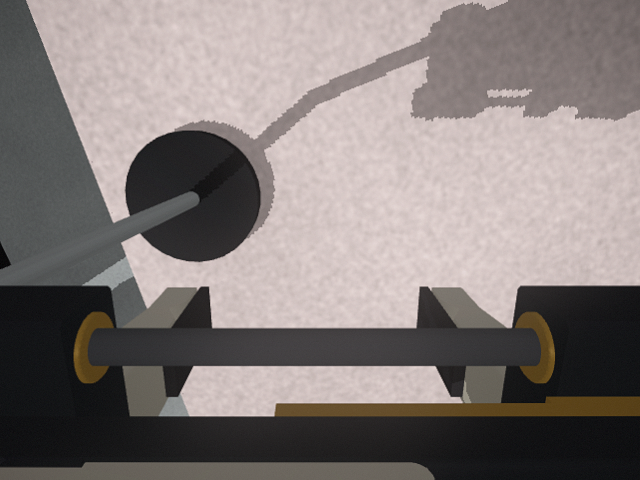

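The wrist view is usable: rows above about 285 show clear table, and the lamp foot is at (193,195), away from the route. Next I'll survey the scene from above its middle.

Run:
```python
from h import *
d,t=move(510,20,300,0);print(np.array(d)/4,t)
```

```text
[ 0.15315   0.1664   -0.002475] -0.1552
```

send_rows(
  deltas=[
    [[0.153, 0.1665, -0.0025], 0],
    [[0.153, 0.1665, -0.0025], 0],
    [[0.153, 0.1665, -0.0025], 0],
    [[0.153, 0.1665, -0.0025], 0],
    [[0.153, 0.1665, -0.0025], 0],
  ],
)

```text
clock: 0.92
tool_pos: [0.251, 0.492, 0.2947]
orientation: [180.0, 0.0, -14.1]
force: [-0.4, 1.2, -0.4]
opening: 0.0877
gripper_force: 0.0
```

send_rows(
  deltas=[
    [[0.153, 0.1665, -0.0025], 0],
    [[0.153, 0.1665, -0.0025], 0],
    [[0.153, 0.1665, -0.0025], 0],
    [[0.153, 0.1665, -0.0025], 0],
    [[0.153, 0.1665, -0.0025], 0],
  ],
)

```text
clock: 1.33
tool_pos: [0.3372, 0.3335, 0.2966]
orientation: [-180.0, -0.0, -14.1]
force: [0.5, 0.6, 0.0]
opening: 0.0873
gripper_force: 0.0
```

send_rows(
  deltas=[
    [[0.153, 0.1665, -0.0025], 0],
    [[0.153, 0.1665, -0.0025], 0],
    [[0.153, 0.1665, -0.0025], 0],
    [[0.153, 0.1665, -0.0025], 0],
    [[0.153, 0.1665, -0.0025], 0],
  ],
)

```text
clock: 1.75
tool_pos: [0.424, 0.1752, 0.2986]
orientation: [-180.0, -0.0, -14.1]
force: [0.4, 0.1, -0.8]
opening: 0.0874
gripper_force: 0.0
```

send_rows(
  deltas=[
    [[0.153, 0.1665, -0.0025], -0.155],
    [[0.153, 0.1665, -0.0025], -0.155],
    [[0.153, 0.1665, -0.0025], -0.155],
    [[0.153, 0.1665, -0.0025], -0.155],
    [[0.153, 0.1665, -0.0025], -0.155],
  ],
  gripper=0.5,
)

```text
clock: 2.17
tool_pos: [0.5106, 0.0173, 0.3005]
orientation: [180.0, -0.0, -0.0]
force: [1.1, 1.7, 0.5]
opening: 0.0597
gripper_force: 0.0
```

```bash
cat > look.py <<'E'
from h import *
import sys
o=ctrl.get_obs();print(o["clock"],o["tool_pos"].round(4),o["orientation"].round(2),o["opening"])
w=ctrl.snapshot("wrist");cv2.imwrite(sys.argv[1],w["color"][:,:,::-1])
for c in("blue","yellow","green"):
    for r in rects(w,c,100,3000,.010 if c!="yellow" else .006): print(c,r)
for r in rects(w,"wood",900,50000,.012): print("wood",r)
E
python3 look.py pics/w1.png
python3 - <<'E'
from h import *
w=ctrl.snapshot("wrist")
for n,z in(("jar",.08),("stopper",.054),("board",.012)):
    for q in ctrl.cut_out(w,n)[:1]: p=np.array(q["xy"])*[640,480];print(n,q["conf"],p,world(w,p,z)*1000)
E
```

```text
2.1667 [0.5106 0.0173 0.3005] [ 1.7999e+02 -4.0000e-02 -3.0000e-02] 0.05970620383780607
blue (479.8, -59.9, 23.2, 22.8, 41.8, [393, 236])
blue (480.9, 19.4, 23.2, 22.7, -38.5, [312, 236])
blue (548.8, 95.4, 23.0, 24.0, 10.3, [230, 165])
blue (552.0, -69.4, 24.0, 23.0, -6.5, [408, 161])
yellow (566.7, 14.0, 19.9, 19.5, 0.0, [317, 145])
yellow (630.8, 29.2, 20.4, 20.5, 0.0, [300, 70])
yellow (641.4, -67.0, 20.2, 21.3, 0.0, [410, 58])
green (404.2, 28.8, 22.8, 23.2, -13.3, [303, 308])
wood (280.7, 20.4, 15.7, 190.2, 0.0, [314, 411])
wood (551.9, 192.0, 57.9, 57.4, -8.3, [124, 161])
wood (508.7, -265.0, 156.4, 150.7, -26.1, [590, 206])
jar 0.87 [ 22.784 236.592] [[500.58391046 246.8603602 ]]
stopper 0.98 [119.808 160.608] [[557.92804877 173.72554582]]
```

View pics/w1.png

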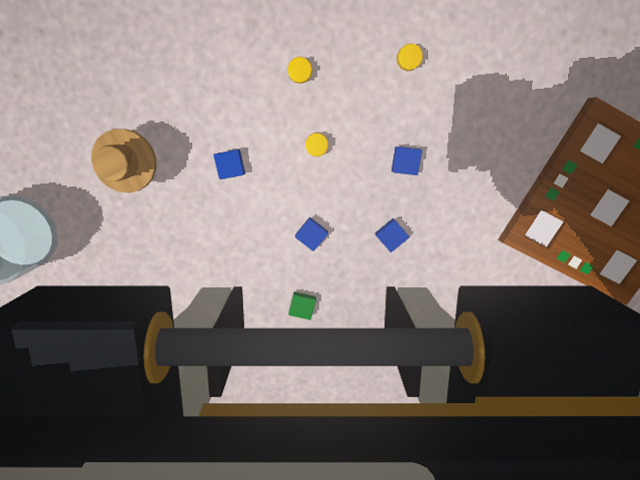

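Wrist view matches the top view within 2 mm. Tiles are at (393,236), (312,236), (230,165) and (407,160), gems at (317,145), (300,70) and (410,57). The only green one in view is at (303,305). I'll pick the tile at (393,236) first, then look at the board from close up.

```bash
cat >> h.py <<'E'
def plan(wps):
    """wps: (x,y,z,yaw,grip) mm/deg; prints one line per call: [dx,dy,dz],turn, grip"""
    o=ctrl.get_obs(); p=np.array([*(np.array(o["tool_pos"])*1000),o["orientation"][2]])
    for *g,gr in wps:
        g=np.array(g,float); g[3]=p[3]+wrapyaw(g[3]-p[3])
        n=int(max(1,np.ceil(np.linalg.norm(g[:3]-p[:3])/190),np.ceil(abs(g[3]-p[3])/34)))
        for i in range(n):
            q=p+(g-p)/(n-i); d,t=move(*q,frm=p)
            d=[round(round(v*2000)/2000,4) for v in d]; t=round(t,3); print(d,t,"g",gr)
            a=np.radians(p[3]); c,s_=np.cos(a),np.sin(a); e=np.array(d)*800
            p=p+[c*e[0]+s_*e[1],s_*e[0]-c*e[1],-e[2],-t*90]
E
python3 - <<'E'
from h import *
plan([(480,-60,110,-48,.5),(480,-60,70,-48,.5),(480,-60,70,-48,0),(480,-60,150,-48,0),(460,-246,280,-26.3,0)])
E
```

```text
[-0.0185, 0.05, 0.119] 0.266 g 0.5
[0.0035, 0.053, 0.1185] 0.266 g 0.5
[0.0, 0.0, 0.05] 0.0 g 0.5
[0.0, 0.0, 0.0] 0.0 g 0
[0.0, 0.0, -0.1] 0.0 g 0
[0.078, 0.087, -0.081] -0.12 g 0
[0.0605, 0.1, -0.0815] -0.121 g 0
```

send_rows(
  deltas=[
    [[-0.0185, 0.05, 0.119], 0.266],
    [[-0.0185, 0.05, 0.119], 0.266],
    [[-0.0185, 0.05, 0.119], 0.266],
    [[-0.0185, 0.05, 0.119], 0.266],
    [[-0.0185, 0.05, 0.119], 0.266],
  ],
)

```text
clock: 2.83
tool_pos: [0.4936, -0.0197, 0.2039]
orientation: [179.9, 0.1, -24.0]
force: [-0.2, 0.9, 1.0]
opening: 0.0438
gripper_force: 0.0
```

send_rows(
  deltas=[
    [[0.0035, 0.053, 0.1185], 0.266],
    [[0.0035, 0.053, 0.1185], 0.266],
    [[0.0035, 0.053, 0.1185], 0.266],
    [[0.0035, 0.053, 0.1185], 0.266],
    [[0.0035, 0.053, 0.1185], 0.266],
  ],
)

```text
clock: 3.25
tool_pos: [0.4799, -0.0595, 0.1098]
orientation: [179.9, 0.0, -47.8]
force: [0.2, -0.9, 1.0]
opening: 0.0439
gripper_force: 0.0
```

Run:
```python
from h import *
o=ctrl.get_obs();print(o["tool_pos"].round(4),o["orientation"],o["opening"])
w=ctrl.snapshot("wrist");cv2.imwrite("pics/w2.png",w["color"][:,:,::-1])
for r in rects(w,"blue",300,9000,.010): print(r)
print(pix(w,[[.48,-.06,.01]]))
```

```text
[ 0.4799 -0.0595  0.1098] [ 1.79938992e+02  1.93255462e-02 -4.78339212e+01] 0.04386722957459822
(554.1, 98.9, 12.1, 31.4, 42.1, [22, 393])
(479.7, -59.7, 23.0, 23.2, 41.5, [312, 277])
(551.7, -70.1, 24.8, 23.6, -5.8, [214, 164])
[[312.79195459 276.17401257]]
```

View pics/w2.png

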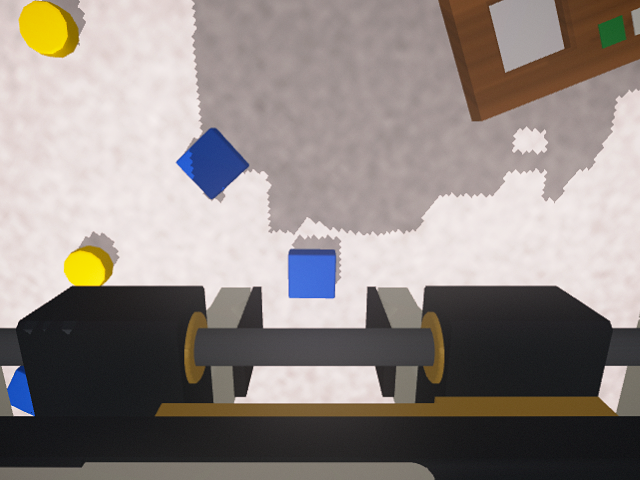

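The tile at (312,275) sits square and centred between the fingers, at 479.7,-59.7, so I'll grasp it.

send_rows(
  deltas=[
    [[0, 0, 0.05], 0],
    [[0, 0, 0.05], 0],
    [[0, 0, 0.05], 0],
    [[0, 0, 0.05], 0],
    [[0, 0, 0.05], 0],
  ],
)

```text
clock: 3.72
tool_pos: [0.4814, -0.0595, 0.0723]
orientation: [-179.8, -0.1, -47.8]
force: [0.7, 0.3, -0.2]
opening: 0.0438
gripper_force: 0.0
```

send_rows(
  deltas=[
    [[0, 0, 0], 0],
    [[0, 0, 0], 0],
    [[0, 0, 0], 0],
    [[0, 0, 0], 0],
    [[0, 0, 0], 0],
  ],
  gripper=0,
)

```text
clock: 4.13
tool_pos: [0.4803, -0.0601, 0.0708]
orientation: [-180.0, -0.0, -47.9]
force: [-2.0, 0.8, 7.6]
opening: 0.0231
gripper_force: 30.0
```

send_rows(
  deltas=[
    [[0, 0, -0.1], 0],
    [[0, 0, -0.1], 0],
    [[0, 0, -0.1], 0],
    [[0, 0, -0.1], 0],
    [[0, 0, -0.1], 0],
  ],
)

```text
clock: 4.55
tool_pos: [0.4797, -0.0601, 0.1503]
orientation: [-180.0, 0.0, -47.9]
force: [-0.6, -0.3, -1.0]
opening: 0.0234
gripper_force: 30.0
```

send_rows(
  deltas=[
    [[0.078, 0.087, -0.081], -0.12],
    [[0.078, 0.087, -0.081], -0.12],
    [[0.078, 0.087, -0.081], -0.12],
    [[0.078, 0.087, -0.081], -0.12],
    [[0.078, 0.087, -0.081], -0.12],
  ],
)

```text
clock: 4.97
tool_pos: [0.4698, -0.1542, 0.2146]
orientation: [-180.0, 0.0, -37.3]
force: [-0.3, 1.0, -1.2]
opening: 0.0236
gripper_force: 30.0
```

send_rows(
  deltas=[
    [[0.0605, 0.1, -0.0815], -0.121],
    [[0.0605, 0.1, -0.0815], -0.121],
    [[0.0605, 0.1, -0.0815], -0.121],
    [[0.0605, 0.1, -0.0815], -0.121],
    [[0.0605, 0.1, -0.0815], -0.121],
  ],
)

```text
clock: 5.38
tool_pos: [0.4603, -0.2464, 0.2791]
orientation: [-180.0, 0.1, -26.3]
force: [-0.0, 0.5, -1.0]
opening: 0.023
gripper_force: 30.0
```

```bash
python3 look.py pics/w3.png
python3 - <<'E'
from h import *
w=ctrl.snapshot("wrist"); c=w["color"].astype(int)
m=((c.min(2)>100)&(c.max(2)-c.min(2)<25)).astype(np.uint8)*255
th=np.radians(-26.2)
for k in cv2.findContours(m,cv2.RETR_LIST,cv2.CHAIN_APPROX_NONE)[0]:
    if 300<cv2.contourArea(k)<3000:
        r=cv2.minAreaRect((world(w,k.reshape(-1,2),.012)*1000).astype(np.float32)); r2=world(w,k.reshape(-1,2).mean(0),.006)*1000
        print(np.round(r[0],1),np.round(r[1],1),round(r[2],1),r2.round(1),k.reshape(-1,2).mean(0).round())
E
```

```text
5.3833 [ 0.4603 -0.2464  0.2791] [-1.800e+02  7.000e-02 -2.635e+01] 0.023026125150833094
blue (480.5, 16.4, 27.1, 27.6, -37.7, [62, 309])
blue (373.2, -205.0, 55.1, 44.4, -26.3, [315, 307])
blue (551.1, -71.8, 27.4, 23.2, -6.7, [95, 205])
yellow (565.0, 13.4, 23.8, 23.3, -38.3, [11, 231])
yellow (640.7, -66.9, 25.7, 20.5, -26.4, [33, 114])
green (546.5, -219.2, 9.6, 8.3, -26.3, [241, 135])
green (493.3, -327.6, 8.6, 9.3, -23.9, [381, 135])
green (555.2, -306.4, 9.2, 9.3, -26.0, [328, 77])
green (567.7, -281.1, 9.1, 9.3, -26.9, [294, 77])
wood (507.2, -267.3, 150.1, 149.3, -26.3, [311, 144])
[482.1  14.7] [30.4 30.9] 51.2 [[481.5  19.7]] [ 61. 307.]
[552.2 -72.6] [29.9 25.7] 83.4 [[552.7 -69.3]] [ 94. 203.]
[ 449.  -287.3] [28.2 27. ] 63.8 [[ 447.9 -287.6]] [361. 200.]
[ 488.3 -207.5] [27.9 27. ] 63.7 [[ 488.1 -206.5]] [261. 200.]
[ 508.6 -266.8] [27.  26.9] 63.7 [[ 508.5 -266.8]] [311. 149.]
[639.8 -70.3] [28.  23.4] 67.2 [[641.7 -66.7]] [ 32. 112.]
[ 528.6 -326.3] [27.8 27.4] 63.8 [[ 528.9 -327.4]] [364.  94.]
[ 567.9 -246.7] [27.8 27.4] 63.7 [[ 569.  -246.4]] [257.  94.]
```

View pics/w3.png

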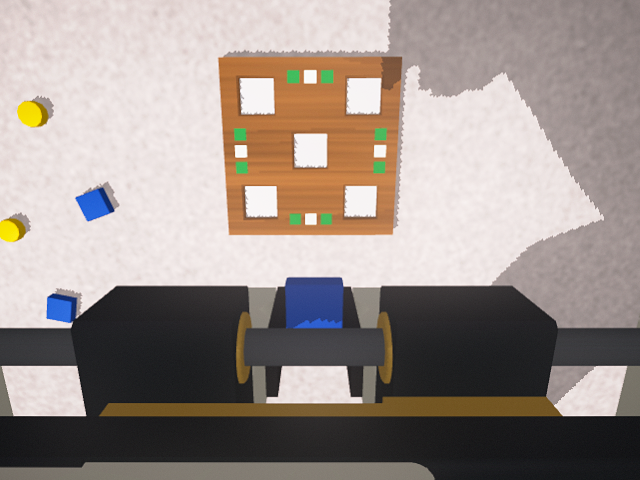

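The board is seen whole. Its pocket floors are at (361,200), (261,200), (311,149), (364,94) and (257,94), giving a centre of (508,-267) and a turn of -26.3°, in line with the 45 mm offsets. The tile is held square. It goes into the pocket at (487.6,-206.7).

Run:
```python
from h import *
Y=-26.3;P=(487.6,-206.7)
plan([(*P,120,Y,0),(*P,80,Y,0),(*P,80,Y,.4),(*P,150,Y,.4),(481,19,110,-38.3,.5)])
```

```text
[0.01, -0.0585, 0.1975] 0.001 g 0
[0.0, 0.0, 0.05] -0.0 g 0
[0.0, 0.0, 0.0] -0.0 g 0.4
[0.0, 0.0, -0.0875] -0.0 g 0.4
[-0.0665, -0.1245, 0.025] 0.066 g 0.5
[-0.0785, -0.117, 0.025] 0.067 g 0.5
```

send_rows(
  deltas=[
    [[0.01, -0.0585, 0.1975], 0],
    [[0.01, -0.0585, 0.1975], 0],
    [[0.01, -0.0585, 0.1975], 0],
    [[0.01, -0.0585, 0.1975], 0],
    [[0.01, -0.0585, 0.1975], 0],
  ],
)

```text
clock: 5.9
tool_pos: [0.4843, -0.2046, 0.114]
orientation: [179.8, 0.7, -26.2]
force: [-1.5, 0.1, -0.7]
opening: 0.0233
gripper_force: 30.0
```

send_rows(
  deltas=[
    [[0, 0, 0.05], 0],
    [[0, 0, 0.05], 0],
    [[0, 0, 0.05], 0],
    [[0, 0, 0.05], 0],
    [[0, 0, 0.05], 0],
  ],
)

```text
clock: 6.32
tool_pos: [0.4883, -0.2073, 0.0829]
orientation: [-180.0, -0.0, -26.2]
force: [-0.2, 0.2, -0.9]
opening: 0.0236
gripper_force: 30.0
```

Run:
```python
from h import *
w=ctrl.snapshot("wrist");o=ctrl.get_obs();print(o["tool_pos"],o["force"],o["orientation"])
cv2.imwrite("pics/w4.png",w["color"][240:420,200:430,::-1].repeat(3,0).repeat(3,1))
```

```text
[ 0.48835535 -0.2073978   0.08302813] [-0.4367152   0.94882684 -0.04707107] [-1.79982888e+02 -3.34376573e-02 -2.61937961e+01]
```

View pics/w4.png

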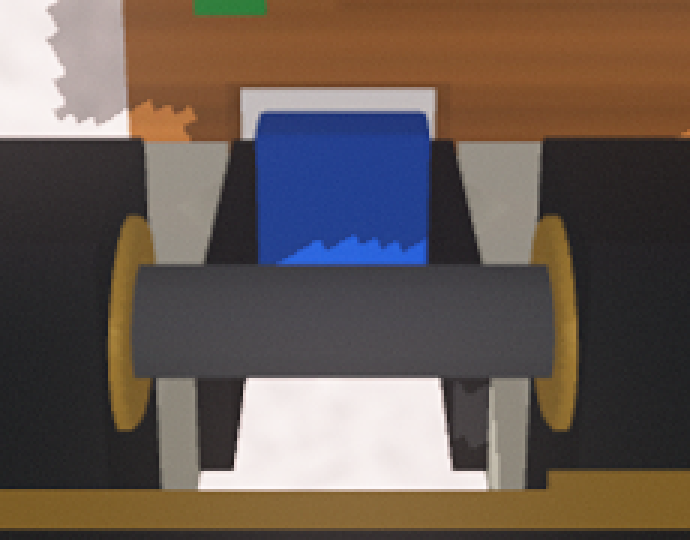

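The pocket mouth spans columns 240–437 of the crop and the tile 257–429, so it is centred to about 0.7 mm. I'll lower 3 mm and release.

send_rows(
  deltas=[
    [[0, 0, 0.004], 0],
    [[0, 0, 0.004], 0],
    [[0, 0, 0.004], 0],
    [[0, 0, 0.004], 0],
    [[0, 0, 0.004], 0],
  ],
)

```text
clock: 6.78
tool_pos: [0.4884, -0.2077, 0.0791]
orientation: [-180.0, -0.0, -26.2]
force: [-0.6, 0.1, 0.0]
opening: 0.0234
gripper_force: 30.0
```

send_rows(
  deltas=[
    [[0, 0, 0], 0],
    [[0, 0, 0], 0],
    [[0, 0, 0], 0],
    [[0, 0, 0], 0],
    [[0, 0, 0], 0],
  ],
  gripper=0.4,
)

```text
clock: 7.2
tool_pos: [0.4884, -0.2076, 0.079]
orientation: [180.0, 0.0, -26.2]
force: [0.4, 0.2, -0.8]
opening: 0.0349
gripper_force: 0.0
```

send_rows(
  deltas=[
    [[0, 0, -0.0875], 0],
    [[0, 0, -0.0875], 0],
    [[0, 0, -0.0875], 0],
    [[0, 0, -0.0875], 0],
    [[0, 0, -0.0875], 0],
  ],
)

```text
clock: 7.62
tool_pos: [0.4881, -0.2075, 0.1489]
orientation: [-180.0, -0.0, -26.2]
force: [-1.0, 0.2, -0.0]
opening: 0.0352
gripper_force: 0.0
```

send_rows(
  deltas=[
    [[-0.0665, -0.1245, 0], 0.066],
    [[-0.0665, -0.1245, 0], 0.066],
    [[-0.0665, -0.1245, 0], 0.066],
    [[-0.0665, -0.1245, 0], 0.066],
    [[-0.0665, -0.1245, 0], 0.066],
  ],
  gripper=0.5,
)

```text
clock: 8.03
tool_pos: [0.4841, -0.0934, 0.1481]
orientation: [179.9, 0.1, -32.0]
force: [-0.3, -0.1, 0.3]
opening: 0.0438
gripper_force: 0.0
```

send_rows(
  deltas=[
    [[-0.0785, -0.117, 0], 0.067],
    [[-0.0785, -0.117, 0], 0.067],
    [[-0.0785, -0.117, 0], 0.067],
    [[-0.0785, -0.117, 0], 0.067],
    [[-0.0785, -0.117, 0], 0.067],
  ],
)

```text
clock: 8.45
tool_pos: [0.4811, 0.0185, 0.1483]
orientation: [179.9, 0.0, -38.1]
force: [-0.8, -0.1, 0.4]
opening: 0.0442
gripper_force: 0.0
```

send_rows(
  deltas=[
    [[0, 0, 0], 0],
    [[0, 0, 0], 0],
    [[0, 0, 0], 0],
    [[0, 0, 0], 0],
    [[0, 0, 0], 0],
  ],
)

```text
clock: 8.87
tool_pos: [0.4812, 0.0171, 0.1489]
orientation: [180.0, 0.0, -38.3]
force: [-0.6, 0.0, -0.4]
opening: 0.0439
gripper_force: 0.0
```

```bash
python3 look.py pics/w5.png
python3 - <<'E'
from h import *
s=ctrl.snapshot("top")
for c in("blue","yellow"):
    for r in rects(s,c,30,400,.01): print("top",c,r)
E
```

```text
8.8667 [0.4812 0.0171 0.1489] [ 1.7999e+02  1.0000e-02 -3.8260e+01] 0.04386969000652629
blue (480.7, 19.8, 22.9, 22.0, -38.2, [310, 256])
blue (548.6, 94.7, 23.8, 26.9, 10.4, [140, 245])
blue (552.0, -68.7, 24.2, 23.5, -6.4, [358, 55])
yellow (566.6, 14.9, 21.2, 21.7, 3.7, [222, 134])
yellow (631.0, 29.9, 23.4, 21.4, -44.8, [120, 55])
green (376.5, -87.9, 27.6, 25.4, -30.3, [557, 276])
wood (395.2, 84.9, 80.0, 9.5, -38.2, [309, 411])
wood (562.2, 180.0, 35.5, 22.3, -38.2, [20, 308])
wood (483.5, -178.8, 27.7, 28.5, -26.5, [610, 28])
top blue (485.8, -209.9, 22.6, 23.3, -28.7, [419, 299])
top blue (712.6, -469.0, 39.0, 36.9, 39.8, [519, 202])
top yellow (638.8, -68.0, 19.1, 17.1, -1.5, [355, 236])
```

The first tile is seated and nothing has been knocked. Tile 2, at (480.7,19.6), goes to the centre pocket.

Run:
```python
from h import *
Y=-26.3;P=(508.2,-267);T=(480.7,19.6);A=-38.3;N=(551.8,-69.0);B=-6.4
plan([(*T,70,A,.5),(*T,70,A,0),(*T,140,A,0),(*P,140,Y,0),(*P,79,Y,0),(*P,79,Y,.4),(*P,150,Y,.4),(*N,150,B,.5)])
```

```text
[-0.002, -0.0015, 0.0985] 0.001 g 0.5
[0.0, 0.0, 0.0] -0.0 g 0
[0.0, 0.0, -0.0875] -0.0 g 0
[0.1245, 0.13, 0.0] -0.067 g 0
[0.11, 0.142, 0.0] -0.066 g 0
[0.0, 0.0, 0.0765] -0.0 g 0
[0.0, 0.0, 0.0] -0.0 g 0.4
[0.0, 0.0, -0.089] -0.0 g 0.4
[-0.0305, -0.123, 0.0] -0.111 g 0.5
[-0.0085, -0.1265, 0.0] -0.111 g 0.5
```

send_rows(
  deltas=[
    [[-0.002, -0.0015, 0.0985], 0],
    [[-0.002, -0.0015, 0.0985], 0],
    [[-0.002, -0.0015, 0.0985], 0],
    [[-0.002, -0.0015, 0.0985], 0],
    [[-0.002, -0.0015, 0.0985], 0],
  ],
)

```text
clock: 9.38
tool_pos: [0.4806, 0.0197, 0.0698]
orientation: [179.9, 0.0, -38.2]
force: [0.0, -1.2, 0.4]
opening: 0.0439
gripper_force: 0.0
```

send_rows(
  deltas=[
    [[0, 0, 0], 0],
    [[0, 0, 0], 0],
    [[0, 0, 0], 0],
    [[0, 0, 0], 0],
    [[0, 0, 0], 0],
  ],
  gripper=0,
)

```text
clock: 9.8
tool_pos: [0.4809, 0.0199, 0.0706]
orientation: [-180.0, -0.0, -38.2]
force: [-1.7, -0.3, 4.1]
opening: 0.0231
gripper_force: 30.0
```

send_rows(
  deltas=[
    [[0, 0, -0.0875], 0],
    [[0, 0, -0.0875], 0],
    [[0, 0, -0.0875], 0],
    [[0, 0, -0.0875], 0],
    [[0, 0, -0.0875], 0],
  ],
)

```text
clock: 10.22
tool_pos: [0.4804, 0.0198, 0.1401]
orientation: [-180.0, 0.0, -38.2]
force: [0.3, -0.1, -0.9]
opening: 0.0232
gripper_force: 30.0
```

send_rows(
  deltas=[
    [[0.1245, 0.13, 0], -0.067],
    [[0.1245, 0.13, 0], -0.067],
    [[0.1245, 0.13, 0], -0.067],
    [[0.1245, 0.13, 0], -0.067],
    [[0.1245, 0.13, 0], -0.067],
  ],
)

```text
clock: 10.63
tool_pos: [0.4938, -0.1268, 0.1386]
orientation: [179.9, 0.1, -32.4]
force: [0.8, 0.3, -1.0]
opening: 0.0234
gripper_force: 30.0
```

send_rows(
  deltas=[
    [[0.11, 0.142, 0], -0.066],
    [[0.11, 0.142, 0], -0.066],
    [[0.11, 0.142, 0], -0.066],
    [[0.11, 0.142, 0], -0.066],
    [[0.11, 0.142, 0], -0.066],
  ],
)

```text
clock: 11.05
tool_pos: [0.5083, -0.2696, 0.1383]
orientation: [179.9, 0.1, -26.4]
force: [0.9, 0.2, 0.0]
opening: 0.0236
gripper_force: 30.0
```

send_rows(
  deltas=[
    [[0, 0, 0.06], 0],
    [[0, 0, 0.06], 0],
    [[0, 0, 0.06], 0],
    [[0, 0, 0.06], 0],
    [[0, 0, 0.06], 0],
  ],
)

```text
clock: 11.47
tool_pos: [0.5096, -0.2661, 0.0933]
orientation: [180.0, -0.1, -26.1]
force: [-0.2, 0.2, -0.5]
opening: 0.0237
gripper_force: 30.0
```

Run:
```python
from h import *
o=ctrl.get_obs();print(o["tool_pos"],o["orientation"][2])
plan([(508.2,-267,79.3,-26.3,0)])
```

```text
[ 0.50959284 -0.26611791  0.09326573] -26.136207982327562
[-0.001, 0.002, 0.0175] 0.002 g 0
```

send_rows(
  deltas=[
    [[-0.001, 0.001, 0.0175], 0],
    [[-0.001, 0.001, 0.0175], 0],
    [[-0.001, 0.001, 0.0175], 0],
    [[-0.001, 0.001, 0.0175], 0],
    [[-0.001, 0.001, 0.0175], 0],
  ],
)

```text
clock: 11.88
tool_pos: [0.5082, -0.2668, 0.0791]
orientation: [-180.0, -0.1, -26.2]
force: [0.3, 0.0, -0.9]
opening: 0.0237
gripper_force: 30.0
```

send_rows(
  deltas=[
    [[0, 0, 0], 0],
    [[0, 0, 0], 0],
    [[0, 0, 0], 0],
    [[0, 0, 0], 0],
    [[0, 0, 0], 0],
  ],
  gripper=0.4,
)

```text
clock: 12.3
tool_pos: [0.5077, -0.2669, 0.0782]
orientation: [180.0, 0.0, -26.2]
force: [-0.2, 0.3, -0.3]
opening: 0.0349
gripper_force: 0.0
```

send_rows(
  deltas=[
    [[0, 0, -0.089], 0],
    [[0, 0, -0.089], 0],
    [[0, 0, -0.089], 0],
    [[0, 0, -0.089], 0],
    [[0, 0, -0.089], 0],
  ],
)

```text
clock: 12.72
tool_pos: [0.5075, -0.2667, 0.1493]
orientation: [-180.0, -0.0, -26.2]
force: [0.2, -1.0, -0.5]
opening: 0.0349
gripper_force: 0.0
```

send_rows(
  deltas=[
    [[-0.0305, -0.123, 0], -0.111],
    [[-0.0305, -0.123, 0], -0.111],
    [[-0.0305, -0.123, 0], -0.111],
    [[-0.0305, -0.123, 0], -0.111],
    [[-0.0305, -0.123, 0], -0.111],
  ],
  gripper=0.5,
)

```text
clock: 13.13
tool_pos: [0.5289, -0.1668, 0.1482]
orientation: [180.0, 0.1, -16.1]
force: [0.2, -0.1, 0.6]
opening: 0.0438
gripper_force: 0.0
```

send_rows(
  deltas=[
    [[-0.0085, -0.1265, 0], -0.111],
    [[-0.0085, -0.1265, 0], -0.111],
    [[-0.0085, -0.1265, 0], -0.111],
    [[-0.0085, -0.1265, 0], -0.111],
    [[-0.0085, -0.1265, 0], -0.111],
  ],
)

```text
clock: 13.55
tool_pos: [0.5507, -0.0686, 0.1485]
orientation: [180.0, 0.1, -6.2]
force: [-0.2, -0.5, 0.4]
opening: 0.0441
gripper_force: 0.0
```

send_rows(
  deltas=[
    [[0, 0, 0], 0],
    [[0, 0, 0], 0],
    [[0, 0, 0], 0],
    [[0, 0, 0], 0],
    [[0, 0, 0], 0],
  ],
)

```text
clock: 13.97
tool_pos: [0.5509, -0.0694, 0.1494]
orientation: [180.0, 0.0, -6.3]
force: [0.2, -0.3, -0.0]
opening: 0.0435
gripper_force: 0.0
```

```bash
python3 look.py pics/w6.png
python3 - <<'E'
from h import *
s=ctrl.snapshot("top")
for c in("blue","yellow"):
    for r in rects(s,c,30,400,.016 if c=="blue" else .01): print("top",c,r)
w=ctrl.snapshot("wrist");b=min(rects(w,"blue",200,3000,.010),key=lambda r:abs(r[0]-552)+abs(r[1]+69))
Y=-26.3;P=(528.5,-327.3);T=b[:2];A=b[4];N=(548.7,95);B=10.4;print(b)
plan([(*T,70,A,.5),(*T,70,A,0),(*T,140,A,0),(*P,140,Y,0),(*P,92,Y,0)])
E
```

```text
13.9667 [ 0.5509 -0.0694  0.1494] [180.     0.    -6.29] 0.04352907398321312
blue (509.0, -258.0, 29.5, 14.5, 6.2, [632, 285])
blue (549.8, 93.2, 24.6, 29.4, 10.4, [48, 280])
blue (552.2, -69.7, 23.0, 23.1, -6.2, [314, 251])
yellow (566.7, 14.3, 21.0, 23.8, 28.4, [173, 240])
yellow (630.9, 29.5, 23.5, 21.1, -13.2, [123, 133])
yellow (641.6, -66.9, 20.8, 21.1, -6.4, [291, 94])
green (446.0, -255.4, 10.4, 9.9, -25.9, [613, 375])
green (520.7, -208.9, 10.1, 9.8, -26.4, [547, 276])
green (546.2, -221.4, 10.2, 9.7, -26.3, [571, 234])
wood (441.3, -59.5, 86.2, 9.5, -6.2, [316, 411])
wood (543.5, -245.1, 92.3, 105.9, -26.1, [590, 231])
top blue (485.2, -209.0, 23.3, 23.5, -25.3, [419, 299])
top blue (505.7, -268.2, 22.5, 24.4, -25.7, [444, 289])
(552.3, -69.7, 22.4, 23.1, -6.2, [314, 251])
[0.0015, 0.0005, 0.0995] -0.001 g 0.5
[0.0, 0.0, 0.0] 0.0 g 0
[0.0, 0.0, -0.0875] 0.0 g 0
[0.0025, 0.162, 0.0] 0.112 g 0
[0.031, 0.1585, 0.0] 0.112 g 0
[0.0, 0.0, 0.06] -0.0 g 0
```

Two tiles are in. Tile 3, at (552.2,-69.7), goes to (528.5,-327.3).

send_rows(
  deltas=[
    [[0.0015, 0.0005, 0.0995], 0],
    [[0.0015, 0.0005, 0.0995], 0],
    [[0.0015, 0.0005, 0.0995], 0],
    [[0.0015, 0.0005, 0.0995], 0],
    [[0.0015, 0.0005, 0.0995], 0],
  ],
)

```text
clock: 14.53
tool_pos: [0.5521, -0.0692, 0.0694]
orientation: [180.0, 0.1, -6.2]
force: [-0.5, 0.3, -0.7]
opening: 0.0438
gripper_force: 0.0
```

send_rows(
  deltas=[
    [[0, 0, 0], 0],
    [[0, 0, 0], 0],
    [[0, 0, 0], 0],
    [[0, 0, 0], 0],
    [[0, 0, 0], 0],
  ],
  gripper=0,
)

```text
clock: 14.95
tool_pos: [0.5523, -0.0693, 0.0701]
orientation: [-180.0, -0.0, -6.2]
force: [-0.0, -0.5, 1.5]
opening: 0.0233
gripper_force: 30.0
```

send_rows(
  deltas=[
    [[0, 0, -0.0875], 0],
    [[0, 0, -0.0875], 0],
    [[0, 0, -0.0875], 0],
    [[0, 0, -0.0875], 0],
    [[0, 0, -0.0875], 0],
  ],
)

```text
clock: 15.37
tool_pos: [0.5519, -0.0692, 0.1398]
orientation: [-180.0, -0.0, -6.2]
force: [-0.5, -0.3, -0.4]
opening: 0.0235
gripper_force: 30.0
```

send_rows(
  deltas=[
    [[0.0025, 0.162, 0], 0.112],
    [[0.0025, 0.162, 0], 0.112],
    [[0.0025, 0.162, 0], 0.112],
    [[0.0025, 0.162, 0], 0.112],
    [[0.0025, 0.162, 0], 0.112],
  ],
)

```text
clock: 15.78
tool_pos: [0.5387, -0.2006, 0.1382]
orientation: [180.0, 0.2, -16.5]
force: [0.4, 0.7, -0.4]
opening: 0.0233
gripper_force: 30.0
```

send_rows(
  deltas=[
    [[0.031, 0.1585, 0], 0.112],
    [[0.031, 0.1585, 0], 0.112],
    [[0.031, 0.1585, 0], 0.112],
    [[0.031, 0.1585, 0], 0.112],
    [[0.031, 0.1585, 0], 0.112],
  ],
)

```text
clock: 16.2
tool_pos: [0.5275, -0.3282, 0.1384]
orientation: [180.0, 0.1, -26.5]
force: [-0.1, 0.3, -0.5]
opening: 0.0232
gripper_force: 30.0
```

send_rows(
  deltas=[
    [[0, 0, 0.06], 0],
    [[0, 0, 0.06], 0],
    [[0, 0, 0.06], 0],
    [[0, 0, 0.06], 0],
    [[0, 0, 0.06], 0],
  ],
)

```text
clock: 16.62
tool_pos: [0.5294, -0.3263, 0.0932]
orientation: [180.0, -0.1, -26.3]
force: [0.4, -0.5, -0.4]
opening: 0.0234
gripper_force: 30.0
```

Run:
```python
from h import *
o=ctrl.get_obs();print(o["tool_pos"],o["orientation"][2])
P=(528.5,-327.3);Y=-26.3
plan([(*P,79.3,Y,0),(*P,150,Y,.4),(548.7,95,150,10.4,.5)])
```

```text
[ 0.5294445  -0.32631358  0.0931626 ] -26.28389927770024
[-0.0005, 0.0015, 0.0175] 0.0 g 0
[0.0, 0.0, -0.0885] 0.0 g 0.4
[-0.0705, -0.1615, 0.0] -0.136 g 0.5
[-0.0345, -0.1725, 0.0] -0.136 g 0.5
[0.003, -0.176, 0.0] -0.136 g 0.5
```

send_rows(
  deltas=[
    [[-0.0005, 0.001, 0.0175], 0],
    [[-0.0005, 0.001, 0.0175], 0],
    [[-0.0005, 0.001, 0.0175], 0],
    [[-0.0005, 0.001, 0.0175], 0],
    [[-0.0005, 0.001, 0.0175], 0],
  ],
)

```text
clock: 17.03
tool_pos: [0.5281, -0.3275, 0.0788]
orientation: [-180.0, -0.1, -26.4]
force: [0.2, 0.3, -0.1]
opening: 0.0233
gripper_force: 30.0
```

send_rows(
  deltas=[
    [[0, 0, 0], 0],
    [[0, 0, 0], 0],
    [[0, 0, 0], 0],
    [[0, 0, 0], 0],
    [[0, 0, 0], 0],
  ],
  gripper=0.4,
)

```text
clock: 17.45
tool_pos: [0.5277, -0.3276, 0.078]
orientation: [180.0, -0.0, -26.4]
force: [-0.1, -0.2, 1.5]
opening: 0.0348
gripper_force: 1.0
```

send_rows(
  deltas=[
    [[0, 0, -0.0885], 0],
    [[0, 0, -0.0885], 0],
    [[0, 0, -0.0885], 0],
    [[0, 0, -0.0885], 0],
    [[0, 0, -0.0885], 0],
  ],
)

```text
clock: 17.87
tool_pos: [0.5273, -0.3273, 0.1485]
orientation: [-180.0, 0.0, -26.4]
force: [0.3, 0.5, 0.3]
opening: 0.0351
gripper_force: 0.0
```

send_rows(
  deltas=[
    [[-0.0705, -0.1615, 0], -0.136],
    [[-0.0705, -0.1615, 0], -0.136],
    [[-0.0705, -0.1615, 0], -0.136],
    [[-0.0705, -0.1615, 0], -0.136],
    [[-0.0705, -0.1615, 0], -0.136],
  ],
  gripper=0.5,
)

```text
clock: 18.28
tool_pos: [0.534, -0.1835, 0.1474]
orientation: [180.0, 0.1, -14.0]
force: [0.1, -0.4, 0.2]
opening: 0.0436
gripper_force: 0.0
```

send_rows(
  deltas=[
    [[-0.0345, -0.1725, 0], -0.136],
    [[-0.0345, -0.1725, 0], -0.136],
    [[-0.0345, -0.1725, 0], -0.136],
    [[-0.0345, -0.1725, 0], -0.136],
    [[-0.0345, -0.1725, 0], -0.136],
  ],
)

```text
clock: 18.7
tool_pos: [0.5414, -0.0434, 0.1476]
orientation: [180.0, 0.1, -1.7]
force: [0.2, 0.0, -0.1]
opening: 0.044
gripper_force: 0.0
```

send_rows(
  deltas=[
    [[0.003, -0.176, 0], -0.136],
    [[0.003, -0.176, 0], -0.136],
    [[0.003, -0.176, 0], -0.136],
    [[0.003, -0.176, 0], -0.136],
    [[0.003, -0.176, 0], -0.136],
  ],
)

```text
clock: 19.12
tool_pos: [0.5488, 0.097, 0.1476]
orientation: [180.0, 0.1, 10.5]
force: [-0.5, 0.1, 0.2]
opening: 0.0436
gripper_force: 0.0
```

send_rows(
  deltas=[
    [[0, 0, 0], 0],
    [[0, 0, 0], 0],
    [[0, 0, 0], 0],
    [[0, 0, 0], 0],
    [[0, 0, 0], 0],
  ],
)

```text
clock: 19.53
tool_pos: [0.5485, 0.0935, 0.1485]
orientation: [180.0, 0.0, 10.2]
force: [0.6, 0.0, 0.1]
opening: 0.0439
gripper_force: 0.0
```

```bash
python3 look.py pics/w7.png
python3 - <<'E'
from h import *
s=ctrl.snapshot("top")
for c in("blue","yellow"):
    for r in rects(s,c,30,400,.016 if c=="blue" else .01): print("top",c,r)
w=ctrl.snapshot("wrist");b=min(rects(w,"blue",200,3000,.010),key=lambda r:abs(r[0]-548)+abs(r[1]-95))
Y=-26.3;P=(447.9,-287.3);T=b[:2];A=b[4];print(b)
plan([(*T,70,A,.5),(*T,70,A,0),(*T,140,A,0),(*P,140,Y,0),(*P,92,Y,0)])
E
```

```text
19.5333 [0.5485 0.0935 0.1485] [1.7999e+02 1.0000e-02 1.0250e+01] 0.043851053704540024
blue (549.4, 96.2, 22.4, 22.8, 10.3, [310, 251])
yellow (567.1, 14.3, 23.3, 21.0, -30.1, [449, 245])
yellow (640.7, -64.7, 22.1, 21.6, 22.6, [622, 144])
yellow (631.2, 29.2, 21.0, 22.3, 16.4, [454, 131])
wood (441.9, 68.7, 9.4, 79.9, 10.3, [320, 411])
wood (548.7, 191.0, 59.6, 60.6, 5.6, [148, 224])
top blue (485.0, -208.7, 22.5, 23.2, -28.7, [419, 299])
top blue (506.0, -268.3, 22.7, 24.5, -28.8, [444, 289])
top blue (525.8, -328.7, 24.3, 24.7, -26.2, [469, 280])
top blue (708.2, -480.5, 12.2, 33.6, -6.7, [524, 203])
top yellow (638.9, -66.8, 16.6, 17.3, -2.4, [355, 236])
(549.5, 96.4, 22.4, 22.7, 10.3, [310, 251])
[0.0015, -0.0025, 0.0985] -0.0 g 0.5
[0.0, 0.0, 0.0] -0.0 g 0
[0.0, 0.0, -0.0875] -0.0 g 0
[-0.07, 0.1495, 0.0] 0.136 g 0
[-0.037, 0.161, 0.0] 0.135 g 0
[-0.002, 0.1655, 0.0] 0.136 g 0
[0.0, 0.0, 0.06] -0.0 g 0
```

send_rows(
  deltas=[
    [[0.0015, -0.0025, 0.0985], 0],
    [[0.0015, -0.0025, 0.0985], 0],
    [[0.0015, -0.0025, 0.0985], 0],
    [[0.0015, -0.0025, 0.0985], 0],
    [[0.0015, -0.0025, 0.0985], 0],
  ],
)

```text
clock: 20.1
tool_pos: [0.5493, 0.0965, 0.0695]
orientation: [180.0, 0.1, 10.3]
force: [0.1, -0.1, -0.5]
opening: 0.0436
gripper_force: 0.0
```

send_rows(
  deltas=[
    [[0, 0, 0], 0],
    [[0, 0, 0], 0],
    [[0, 0, 0], 0],
    [[0, 0, 0], 0],
    [[0, 0, 0], 0],
  ],
  gripper=0,
)

```text
clock: 20.52
tool_pos: [0.5495, 0.0967, 0.0701]
orientation: [-180.0, -0.0, 10.3]
force: [-0.5, 0.2, 2.8]
opening: 0.0236
gripper_force: 30.0
```

send_rows(
  deltas=[
    [[0, 0, -0.0875], 0],
    [[0, 0, -0.0875], 0],
    [[0, 0, -0.0875], 0],
    [[0, 0, -0.0875], 0],
    [[0, 0, -0.0875], 0],
  ],
)

```text
clock: 20.93
tool_pos: [0.5491, 0.0966, 0.1398]
orientation: [-180.0, -0.0, 10.3]
force: [-0.8, 0.3, -1.2]
opening: 0.0236
gripper_force: 30.0
```

send_rows(
  deltas=[
    [[-0.07, 0.1495, 0], 0.136],
    [[-0.07, 0.1495, 0], 0.136],
    [[-0.07, 0.1495, 0], 0.136],
    [[-0.07, 0.1495, 0], 0.136],
    [[-0.07, 0.1495, 0], 0.136],
  ],
)

```text
clock: 21.35
tool_pos: [0.5138, -0.0336, 0.1386]
orientation: [180.0, 0.2, -2.1]
force: [0.9, 0.7, 0.5]
opening: 0.0237
gripper_force: 30.0
```

send_rows(
  deltas=[
    [[-0.037, 0.161, 0], 0.135],
    [[-0.037, 0.161, 0], 0.135],
    [[-0.037, 0.161, 0], 0.135],
    [[-0.037, 0.161, 0], 0.135],
    [[-0.037, 0.161, 0], 0.135],
  ],
)

```text
clock: 21.77
tool_pos: [0.4808, -0.1605, 0.1388]
orientation: [180.0, 0.1, -14.2]
force: [-0.5, -0.1, 0.7]
opening: 0.023
gripper_force: 30.0
```

send_rows(
  deltas=[
    [[-0.002, 0.1655, 0], 0.136],
    [[-0.002, 0.1655, 0], 0.136],
    [[-0.002, 0.1655, 0], 0.136],
    [[-0.002, 0.1655, 0], 0.136],
    [[-0.002, 0.1655, 0], 0.136],
  ],
)

```text
clock: 22.18
tool_pos: [0.4478, -0.2881, 0.1389]
orientation: [180.0, 0.1, -26.4]
force: [-0.2, 0.2, -0.2]
opening: 0.0235
gripper_force: 30.0
```

send_rows(
  deltas=[
    [[0, 0, 0.06], 0],
    [[0, 0, 0.06], 0],
    [[0, 0, 0.06], 0],
    [[0, 0, 0.06], 0],
    [[0, 0, 0.06], 0],
  ],
)

```text
clock: 22.6
tool_pos: [0.4494, -0.2862, 0.093]
orientation: [180.0, -0.1, -26.2]
force: [0.4, -0.1, 0.5]
opening: 0.0232
gripper_force: 30.0
```

Run:
```python
from h import *
o=ctrl.get_obs();print(o["tool_pos"],o["orientation"][2])
P=(447.9,-287.3);Y=-26.3
plan([(*P,79.3,Y,0),(*P,150,Y,.4),(566.8,14.2,150,0,.5)])
```

```text
[ 0.44943673 -0.28623095  0.09296227] -26.190004416155098
[-0.001, 0.002, 0.017] 0.001 g 0
[0.0, 0.0, -0.0885] 0.0 g 0.4
[-0.017, -0.202, 0.0] -0.146 g 0.5
[0.0295, -0.2, 0.0] -0.146 g 0.5
```

send_rows(
  deltas=[
    [[-0.001, 0.001, 0.017], 0],
    [[-0.001, 0.001, 0.017], 0],
    [[-0.001, 0.001, 0.017], 0],
    [[-0.001, 0.001, 0.017], 0],
    [[-0.001, 0.001, 0.017], 0],
  ],
)

```text
clock: 23.02
tool_pos: [0.4477, -0.2872, 0.0792]
orientation: [-180.0, -0.1, -26.3]
force: [0.7, -0.8, 1.6]
opening: 0.0235
gripper_force: 30.0
```

send_rows(
  deltas=[
    [[0, 0, 0], 0],
    [[0, 0, 0], 0],
    [[0, 0, 0], 0],
    [[0, 0, 0], 0],
    [[0, 0, 0], 0],
  ],
  gripper=0.4,
)

```text
clock: 23.43
tool_pos: [0.4471, -0.2872, 0.0782]
orientation: [-180.0, -0.0, -26.3]
force: [0.8, 0.3, -1.3]
opening: 0.0353
gripper_force: 0.0
```

send_rows(
  deltas=[
    [[0, 0, -0.0885], 0],
    [[0, 0, -0.0885], 0],
    [[0, 0, -0.0885], 0],
    [[0, 0, -0.0885], 0],
    [[0, 0, -0.0885], 0],
  ],
)

```text
clock: 23.85
tool_pos: [0.4468, -0.287, 0.1489]
orientation: [-180.0, -0.0, -26.3]
force: [-0.4, -0.5, -0.1]
opening: 0.0348
gripper_force: 0.0
```

send_rows(
  deltas=[
    [[-0.017, -0.202, 0], -0.146],
    [[-0.017, -0.202, 0], -0.146],
    [[-0.017, -0.202, 0], -0.146],
    [[-0.017, -0.202, 0], -0.146],
    [[-0.017, -0.202, 0], -0.146],
  ],
  gripper=0.5,
)

```text
clock: 24.27
tool_pos: [0.5084, -0.1319, 0.1481]
orientation: [180.0, 0.0, -12.9]
force: [0.8, 0.6, -0.2]
opening: 0.0439
gripper_force: 0.0
```

send_rows(
  deltas=[
    [[0.0295, -0.2, 0], -0.146],
    [[0.0295, -0.2, 0], -0.146],
    [[0.0295, -0.2, 0], -0.146],
    [[0.0295, -0.2, 0], -0.146],
    [[0.0295, -0.2, 0], -0.146],
  ],
)

```text
clock: 24.68
tool_pos: [0.5681, 0.0189, 0.1478]
orientation: [180.0, -0.0, 0.2]
force: [0.3, 0.2, 0.0]
opening: 0.0433
gripper_force: 0.0
```

send_rows(
  deltas=[
    [[0, 0, 0], 0],
    [[0, 0, 0], 0],
    [[0, 0, 0], 0],
    [[0, 0, 0], 0],
    [[0, 0, 0], 0],
  ],
)

```text
clock: 25.1
tool_pos: [0.5655, 0.0131, 0.1489]
orientation: [180.0, 0.0, -0.1]
force: [-0.6, 0.2, -0.2]
opening: 0.044
gripper_force: 0.0
```

```bash
python3 look.py pics/w8.png
python3 - <<'E'
from h import *
s=ctrl.snapshot("top");cv2.imwrite("pics/top2.png",s["color"][:,:,::-1])
for c in("blue","yellow"):
    for r in rects(s,c,30,400,.016 if c=="blue" else .01): print("top",c,r)
# jar outline in first top view style: rim ellipse via network mask in side+top
v=ctrl.snapshot("side")
for a,n in((s,"top"),(v,"side")):
    for q in ctrl.cut_out(a,"jar")[:1]:
        m=q["pixels"];ys,xs=np.where(m);print(n,q["conf"],xs.min(),xs.max(),ys.min(),ys.max())
crop=s["color"][260:340,160:270,::-1];cv2.imwrite("pics/jar.png",cv2.resize(crop,None,fx=7,fy=7,interpolation=cv2.INTER_CUBIC))
E
```

```text
25.1 [0.5655 0.0131 0.1489] [ 1.7999e+02  2.0000e-02 -1.0000e-01] 0.04398777558355149
yellow (567.0, 14.2, 20.7, 22.1, -0.1, [312, 249])
yellow (631.1, 29.5, 21.0, 20.6, 44.7, [284, 140])
yellow (641.6, -67.0, 20.9, 22.2, 4.7, [458, 120])
wood (455.8, 11.8, 90.6, 9.5, -0.1, [314, 411])
wood (544.2, 183.9, 39.0, 62.1, -12.1, [25, 279])
top blue (445.1, -288.1, 24.8, 23.1, -28.7, [455, 315])
top blue (485.0, -208.7, 22.5, 23.2, -28.7, [419, 299])
top blue (505.7, -268.2, 22.5, 24.4, -25.7, [444, 289])
top blue (525.8, -328.7, 24.3, 24.7, -26.2, [469, 280])
top blue (740.2, 654.4, 71.3, 40.0, 11.8, [55, 204])
top 0.61 224 240 185 207
```

View pics/jar.png

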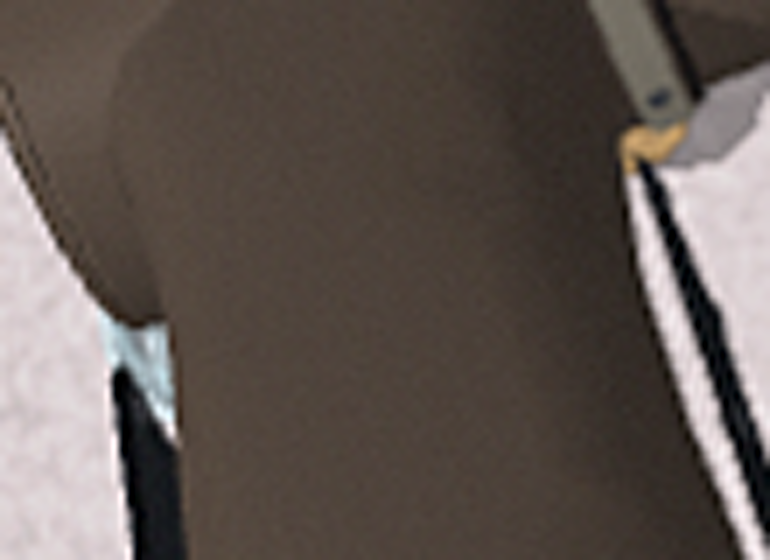

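All four blue tiles are seated on the board. The crop shows the arm hiding the jar, so I'll measure it with the wrist camera while carrying the first gem.

Run:
```python
from h import *
T=(567,14.2)
plan([(*T,68.8,0,.5),(*T,150,0,0),(440,260,270,0,0)])
```

```text
[0.0015, -0.0005, 0.1005] -0.001 g 0.5
[0.0, 0.0, -0.1015] 0.0 g 0
[-0.0795, -0.1535, -0.075] 0.0 g 0
[-0.079, -0.154, -0.075] 0.0 g 0
```

send_rows(
  deltas=[
    [[0.0015, -0.001, 0.1], 0],
    [[0.0015, -0.001, 0.1], 0],
    [[0.0015, -0.001, 0.1], 0],
    [[0.0015, -0.001, 0.1], 0],
    [[0.0015, -0.001, 0.1], 0],
  ],
)

```text
clock: 25.77
tool_pos: [0.567, 0.0149, 0.0687]
orientation: [180.0, 0.0, -0.0]
force: [0.2, -0.4, -0.3]
opening: 0.0436
gripper_force: 0.0
```

send_rows(
  deltas=[
    [[0, 0, 0], 0],
    [[0, 0, 0], 0],
    [[0, 0, 0], 0],
    [[0, 0, 0], 0],
    [[0, 0, 0], 0],
  ],
  gripper=0,
)

```text
clock: 26.18
tool_pos: [0.5671, 0.0149, 0.0692]
orientation: [-180.0, -0.0, -0.0]
force: [-0.4, -0.4, 0.9]
opening: 0.0202
gripper_force: 30.0
```

send_rows(
  deltas=[
    [[0, 0, -0.1015], 0],
    [[0, 0, -0.1015], 0],
    [[0, 0, -0.1015], 0],
    [[0, 0, -0.1015], 0],
    [[0, 0, -0.1015], 0],
  ],
)

```text
clock: 26.6
tool_pos: [0.5669, 0.015, 0.1504]
orientation: [-180.0, -0.0, -0.0]
force: [-0.4, 0.5, -1.0]
opening: 0.0206
gripper_force: 30.0
```

send_rows(
  deltas=[
    [[-0.0795, -0.1535, -0.075], 0],
    [[-0.0795, -0.1535, -0.075], 0],
    [[-0.0795, -0.1535, -0.075], 0],
    [[-0.0795, -0.1535, -0.075], 0],
    [[-0.0795, -0.1535, -0.075], 0],
  ],
)

```text
clock: 27.02
tool_pos: [0.5026, 0.1409, 0.2114]
orientation: [-179.9, -0.1, 0.2]
force: [0.7, 0.6, -0.1]
opening: 0.0204
gripper_force: 30.0
```

send_rows(
  deltas=[
    [[-0.079, -0.154, -0.075], 0],
    [[-0.079, -0.154, -0.075], 0],
    [[-0.079, -0.154, -0.075], 0],
    [[-0.079, -0.154, -0.075], 0],
    [[-0.079, -0.154, -0.075], 0],
  ],
)

```text
clock: 27.43
tool_pos: [0.4396, 0.2644, 0.2713]
orientation: [-179.9, -0.1, 0.2]
force: [-0.0, 0.7, 0.7]
opening: 0.0204
gripper_force: 30.0
```

send_rows(
  deltas=[
    [[0, 0, 0], 0],
    [[0, 0, 0], 0],
    [[0, 0, 0], 0],
    [[0, 0, 0], 0],
    [[0, 0, 0], 0],
  ],
)

```text
clock: 27.85
tool_pos: [0.4406, 0.2601, 0.2695]
orientation: [179.9, 0.1, -0.1]
force: [-0.5, -1.6, 0.4]
opening: 0.0201
gripper_force: 30.0
```

Run:
```python
from h import *
import pickle
o=ctrl.get_obs();print(o["tool_pos"],o["opening"])
w=ctrl.snapshot("wrist");pickle.dump(w,open("w9.pkl","wb"));cv2.imwrite("pics/w9.png",w["color"][:,:,::-1])
for n in("jar","stopper"):
    for q in ctrl.cut_out(w,n)[:1]:
        m=q["pixels"].astype(np.uint8);c=max(cv2.findContours(m,0,1)[0],key=len);print(n,q["conf"],cv2.boundingRect(c))
```

```text
[0.44062534 0.26005343 0.26945395] 0.020096180288148115
jar 0.8 (200, 116, 99, 100)
stopper 0.78 (375, 31, 73, 77)
```

View pics/w9.png

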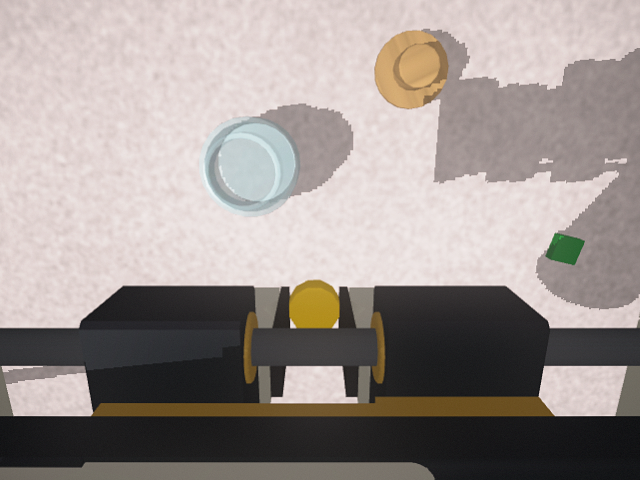

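The jar is at (250,166), the stopper at (411,69) with its knob at (420,65), and the gem is held at (314,305). I'll check centres by overlaying the models.

```bash
cat > ov.py <<'E'
from h import *
def ring(w,x,y,z,d): 
    a=np.linspace(0,2*np.pi,60);return pix(w,np.c_[x+d/2*np.cos(a),y+d/2*np.sin(a),0*a+z])
def draw(im,w,x,y,rings,f,off):
    for z,d,col in rings: cv2.polylines(im,[np.int32((ring(w,x,y,z,d)-off)*f)],True,col,1)
E
python3 - <<'E'
from ov import *
import pickle
w=pickle.load(open("w9.pkl","rb"))
j=world(w,[[249.5,166]],.05)[0];print("jar",j)
st=world(w,[[411.5,69.5]],.03)[0];kn=world(w,[[420,64.5]],.054)[0];print("stop",st,kn)
off=np.array([190,20]);im=cv2.resize(w["color"][20:220,190:460,::-1],None,fx=2.9,fy=2.9,interpolation=cv2.INTER_CUBIC)
draw(im,w,*j,[(.05,.076,(0,0,255)),(.08,.054,(255,0,0)),(.08,.046,(0,200,0))],2.9,off)
draw(im,w,*st,[(.03,.056,(0,0,255)),(.054,.03,(255,0,0))],2.9,off)
cv2.imwrite("pics/ov1.png",im)
E
```

```text
jar [0.48428252 0.30855187]
stop [0.55448061 0.18573128] [0.55479311 0.18534605]
```

View pics/ov1.png

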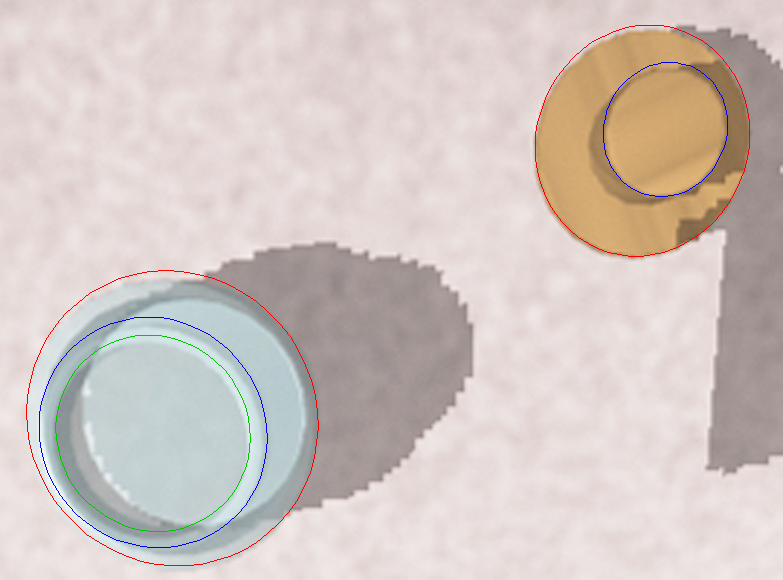

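The overlay fits: jar at (484.3,308.5), stopper at (554.4,185.6). I'll drop the gem and go for the second.

Run:
```python
from h import *
J=(484,308.5)
plan([(*J,200,0,0),(*J,155,0,0),(*J,155,0,.4),(*J,180,0,.4),(631,29.5,150,0,.5),(631,29.5,69,0,.5),(631,29.5,180,0,0),(*J,180,0,0),(*J,155,0,0)])
```

```text
[0.054, -0.06, 0.0875] -0.001 g 0
[0.0, 0.0, 0.056] 0.0 g 0
[0.0, 0.0, 0.0] 0.0 g 0.4
[0.0, 0.0, -0.031] 0.0 g 0.4
[0.092, 0.1745, 0.0185] 0.0 g 0.5
[0.092, 0.1745, 0.019] 0.0 g 0.5
[0.0, 0.0, 0.101] 0.0 g 0.5
[0.0, 0.0, -0.1385] 0.0 g 0
[-0.092, -0.1745, 0.0] 0.0 g 0
[-0.092, -0.1745, 0.0] 0.0 g 0
[0.0, 0.0, 0.031] 0.0 g 0
```

send_rows(
  deltas=[
    [[0.054, -0.06, 0.0875], 0],
    [[0.054, -0.06, 0.0875], 0],
    [[0.054, -0.06, 0.0875], 0],
    [[0.054, -0.06, 0.0875], 0],
    [[0.054, -0.06, 0.0875], 0],
  ],
)

```text
clock: 28.42
tool_pos: [0.4836, 0.3086, 0.1993]
orientation: [179.9, 0.1, -0.0]
force: [1.2, 0.1, -0.2]
opening: 0.0201
gripper_force: 30.0
```

send_rows(
  deltas=[
    [[0, 0, 0.056], 0],
    [[0, 0, 0.056], 0],
    [[0, 0, 0.056], 0],
    [[0, 0, 0.056], 0],
    [[0, 0, 0.056], 0],
  ],
)

```text
clock: 28.83
tool_pos: [0.4843, 0.3096, 0.1579]
orientation: [-179.9, -0.1, 0.0]
force: [-1.0, -0.5, 0.4]
opening: 0.0203
gripper_force: 30.0
```

send_rows(
  deltas=[
    [[0, 0, 0], 0],
    [[0, 0, 0], 0],
    [[0, 0, 0], 0],
    [[0, 0, 0], 0],
    [[0, 0, 0], 0],
  ],
  gripper=0.4,
)

```text
clock: 29.25
tool_pos: [0.4836, 0.309, 0.1556]
orientation: [-180.0, -0.0, -0.0]
force: [-0.2, 0.0, 0.7]
opening: 0.0347
gripper_force: 0.0
```

send_rows(
  deltas=[
    [[0, 0, -0.031], 0],
    [[0, 0, -0.031], 0],
    [[0, 0, -0.031], 0],
    [[0, 0, -0.031], 0],
    [[0, 0, -0.031], 0],
  ],
)

```text
clock: 29.67
tool_pos: [0.4833, 0.3087, 0.1796]
orientation: [180.0, 0.0, -0.0]
force: [0.2, -0.1, 0.0]
opening: 0.0351
gripper_force: 0.0
```

send_rows(
  deltas=[
    [[0.092, 0.1745, 0.0185], 0],
    [[0.092, 0.1745, 0.0185], 0],
    [[0.092, 0.1745, 0.0185], 0],
    [[0.092, 0.1745, 0.0185], 0],
    [[0.092, 0.1745, 0.0185], 0],
  ],
  gripper=0.5,
)

```text
clock: 30.08
tool_pos: [0.5581, 0.1646, 0.1637]
orientation: [179.9, 0.1, -0.3]
force: [0.0, 1.0, 0.5]
opening: 0.0434
gripper_force: 0.0
```

send_rows(
  deltas=[
    [[0.092, 0.1745, 0.019], 0],
    [[0.092, 0.1745, 0.019], 0],
    [[0.092, 0.1745, 0.019], 0],
    [[0.092, 0.1745, 0.019], 0],
    [[0.092, 0.1745, 0.019], 0],
  ],
)

```text
clock: 30.5
tool_pos: [0.6319, 0.0249, 0.1482]
orientation: [179.9, 0.1, -0.3]
force: [0.0, 1.6, -0.1]
opening: 0.0434
gripper_force: 0.0
```

send_rows(
  deltas=[
    [[0, 0, 0], 0],
    [[0, 0, 0], 0],
    [[0, 0, 0], 0],
    [[0, 0, 0], 0],
    [[0, 0, 0], 0],
  ],
)

```text
clock: 30.92
tool_pos: [0.6305, 0.0309, 0.1504]
orientation: [-180.0, -0.0, 0.1]
force: [0.4, 0.1, -0.8]
opening: 0.0438
gripper_force: 0.0
```

```bash
python3 look.py pics/w10.png
python3 - <<'E'
from h import *
for n in("top","side"):
    s=ctrl.snapshot(n)
    for c in("blue","yellow"):
        for r in rects(s,c,15,400,.016 if c=="blue" else .01): print(n,c,r)
plan([(631,29.5,69,0,.5)])
E
```

```text
30.9167 [0.6305 0.0309 0.1504] [-1.7999e+02 -2.0000e-02  8.0000e-02] 0.0438397903731406
yellow (631.0, 29.5, 22.3, 20.8, 0.1, [316, 249])
yellow (641.5, -67.1, 23.7, 21.3, -21.1, [477, 233])
wood (519.7, 30.1, 9.5, 95.7, 0.1, [313, 411])
top blue (445.1, -288.1, 24.8, 23.1, -28.7, [455, 315])
top blue (484.8, -209.1, 23.4, 23.2, -28.7, [419, 299])
top blue (505.7, -268.2, 22.5, 24.4, -25.7, [444, 289])
top blue (525.7, -328.7, 24.3, 24.4, -26.2, [469, 280])
top blue (704.5, -480.6, 10.7, 27.6, -13.4, [525, 205])
top blue (713.2, -450.4, 9.7, 30.6, -6.4, [513, 202])
top yellow (626.8, 28.5, 16.6, 12.2, -1.5, [314, 242])
top yellow (714.3, -468.7, 12.2, 15.5, -6.5, [518, 202])
side blue (796.7, 467.9, 17.2, 40.9, -17.9, [4, 328])
side blue (483.9, -201.2, 25.0, 27.2, -30.0, [440, 229])
side blue (443.7, -279.1, 24.8, 23.2, -23.5, [483, 221])
side blue (503.3, -260.8, 19.7, 22.3, -24.5, [451, 210])
side blue (522.3, -320.7, 18.8, 21.8, -30.1, [461, 192])
side blue (475.9, -1028.5, 21.1, 157.0, 22.7, [636, 88])
side yellow (624.5, 34.5, 18.2, 22.5, -42.0, [297, 251])
[0.0005, 0.001, 0.102] 0.0 g 0.5
```

send_rows(
  deltas=[
    [[0.0005, 0.001, 0.102], 0],
    [[0.0005, 0.001, 0.102], 0],
    [[0.0005, 0.001, 0.102], 0],
    [[0.0005, 0.001, 0.102], 0],
    [[0.0005, 0.001, 0.102], 0],
  ],
)

```text
clock: 31.48
tool_pos: [0.631, 0.0293, 0.0684]
orientation: [180.0, 0.0, 0.0]
force: [-0.1, 1.1, 0.7]
opening: 0.0436
gripper_force: 0.0
```

send_rows(
  deltas=[
    [[0, 0, 0], 0],
    [[0, 0, 0], 0],
    [[0, 0, 0], 0],
    [[0, 0, 0], 0],
    [[0, 0, 0], 0],
  ],
  gripper=0,
)

```text
clock: 31.9
tool_pos: [0.6311, 0.0289, 0.0688]
orientation: [-180.0, -0.0, -0.0]
force: [0.1, -0.2, 1.2]
opening: 0.0205
gripper_force: 30.0
```

send_rows(
  deltas=[
    [[0, 0, -0.1385], 0],
    [[0, 0, -0.1385], 0],
    [[0, 0, -0.1385], 0],
    [[0, 0, -0.1385], 0],
    [[0, 0, -0.1385], 0],
  ],
)

```text
clock: 32.32
tool_pos: [0.632, 0.0292, 0.1819]
orientation: [-179.9, -0.3, -0.0]
force: [-1.8, -0.4, -0.7]
opening: 0.0202
gripper_force: 30.0
```

send_rows(
  deltas=[
    [[-0.092, -0.1745, 0], 0],
    [[-0.092, -0.1745, 0], 0],
    [[-0.092, -0.1745, 0], 0],
    [[-0.092, -0.1745, 0], 0],
    [[-0.092, -0.1745, 0], 0],
  ],
)

```text
clock: 32.73
tool_pos: [0.5549, 0.1723, 0.1784]
orientation: [180.0, 0.1, 0.2]
force: [-0.3, 0.7, -0.4]
opening: 0.0202
gripper_force: 30.0
```

send_rows(
  deltas=[
    [[-0.092, -0.1745, 0], 0],
    [[-0.092, -0.1745, 0], 0],
    [[-0.092, -0.1745, 0], 0],
    [[-0.092, -0.1745, 0], 0],
    [[-0.092, -0.1745, 0], 0],
  ],
)

```text
clock: 33.15
tool_pos: [0.4818, 0.3121, 0.1784]
orientation: [180.0, 0.0, 0.2]
force: [-0.4, -0.7, -0.1]
opening: 0.0206
gripper_force: 30.0
```

send_rows(
  deltas=[
    [[0, 0, 0.025], 0],
    [[0, 0, 0.025], 0],
    [[0, 0, 0.025], 0],
    [[0, 0, 0.025], 0],
    [[0, 0, 0.025], 0],
  ],
)

```text
clock: 33.57
tool_pos: [0.4844, 0.3078, 0.1597]
orientation: [-180.0, -0.0, -0.1]
force: [-0.2, -0.1, -0.1]
opening: 0.0204
gripper_force: 30.0
```

Run:
```python
from h import *
o=ctrl.get_obs();print(o["tool_pos"],o["opening"])
J=(484,308.5)
plan([(*J,155,0,0),(*J,180,0,.4),(641.5,-67,150,0,.5)])
```

```text
[0.48444076 0.30781725 0.1597459 ] 0.02036584832507349
[-0.0005, -0.001, 0.006] -0.001 g 0
[0.0, 0.0, -0.0315] 0.0 g 0.4
[0.0655, 0.1565, 0.0125] 0.0 g 0.5
[0.0655, 0.1565, 0.0125] 0.0 g 0.5
[0.0655, 0.1565, 0.0125] 0.0 g 0.5
```

send_rows(
  deltas=[
    [[-0.0005, -0.001, 0.006], 0],
    [[-0.0005, -0.001, 0.006], 0],
    [[-0.0005, -0.001, 0.006], 0],
    [[-0.0005, -0.001, 0.006], 0],
    [[-0.0005, -0.001, 0.006], 0],
  ],
)

```text
clock: 33.98
tool_pos: [0.4837, 0.309, 0.1547]
orientation: [-180.0, -0.0, -0.0]
force: [0.1, 0.1, -0.1]
opening: 0.0202
gripper_force: 30.0
```

send_rows(
  deltas=[
    [[0, 0, 0], 0],
    [[0, 0, 0], 0],
    [[0, 0, 0], 0],
    [[0, 0, 0], 0],
    [[0, 0, 0], 0],
  ],
  gripper=0.4,
)

```text
clock: 34.4
tool_pos: [0.4836, 0.309, 0.1546]
orientation: [-180.0, -0.0, -0.0]
force: [0.2, 0.5, -0.6]
opening: 0.0349
gripper_force: 0.0
```

send_rows(
  deltas=[
    [[0, 0, -0.0315], 0],
    [[0, 0, -0.0315], 0],
    [[0, 0, -0.0315], 0],
    [[0, 0, -0.0315], 0],
    [[0, 0, -0.0315], 0],
  ],
)

```text
clock: 34.82
tool_pos: [0.4833, 0.3087, 0.1792]
orientation: [180.0, 0.0, -0.0]
force: [0.8, 0.1, 0.2]
opening: 0.0351
gripper_force: 0.0
```

send_rows(
  deltas=[
    [[0.0655, 0.1565, 0.0125], 0],
    [[0.0655, 0.1565, 0.0125], 0],
    [[0.0655, 0.1565, 0.0125], 0],
    [[0.0655, 0.1565, 0.0125], 0],
    [[0.0655, 0.1565, 0.0125], 0],
  ],
  gripper=0.5,
)

```text
clock: 35.23
tool_pos: [0.5362, 0.1807, 0.1686]
orientation: [179.9, 0.1, -0.2]
force: [-0.9, -0.2, 0.7]
opening: 0.0435
gripper_force: 0.0
```

send_rows(
  deltas=[
    [[0.0655, 0.1565, 0.0125], 0],
    [[0.0655, 0.1565, 0.0125], 0],
    [[0.0655, 0.1565, 0.0125], 0],
    [[0.0655, 0.1565, 0.0125], 0],
    [[0.0655, 0.1565, 0.0125], 0],
  ],
)

```text
clock: 35.65
tool_pos: [0.5887, 0.0563, 0.1587]
orientation: [180.0, 0.1, -0.2]
force: [-0.3, 0.5, 0.3]
opening: 0.0439
gripper_force: 0.0
```

send_rows(
  deltas=[
    [[0.0655, 0.1565, 0.0125], 0],
    [[0.0655, 0.1565, 0.0125], 0],
    [[0.0655, 0.1565, 0.0125], 0],
    [[0.0655, 0.1565, 0.0125], 0],
    [[0.0655, 0.1565, 0.0125], 0],
  ],
)

```text
clock: 36.07
tool_pos: [0.6412, -0.0683, 0.1486]
orientation: [180.0, 0.1, -0.2]
force: [0.2, 0.6, 0.8]
opening: 0.0437
gripper_force: 0.0
```

send_rows(
  deltas=[
    [[0, 0, 0], 0],
    [[0, 0, 0], 0],
    [[0, 0, 0], 0],
    [[0, 0, 0], 0],
    [[0, 0, 0], 0],
  ],
)

```text
clock: 36.48
tool_pos: [0.6406, -0.0655, 0.1501]
orientation: [-180.0, -0.0, 0.1]
force: [-0.5, 0.5, -0.1]
opening: 0.0442
gripper_force: 0.0
```

```bash
python3 look.py pics/w11.png
python3 - <<'E'
from h import *
w=ctrl.snapshot("wrist");b=rects(w,"yellow",200,3000,.006);print(b)
T=b[0][:2];J=(484,308.5);plan([(*T,69,0,.5),(*T,69,0,0),(*T,180,0,0),(*J,180,0,0),(*J,160,0,0)])
E
```

```text
36.4833 [ 0.6406 -0.0655  0.1501] [-1.7999e+02 -3.0000e-02  7.0000e-02] 0.04421846763243497
yellow (641.2, -66.8, 22.3, 20.7, 0.8, [317, 249])
wood (530.1, -69.0, 9.5, 85.6, 0.1, [319, 411])
[(641.3, -67.0, 22.3, 20.7, 0.8, [316, 249])]
[0.001, 0.0015, 0.1015] 0.0 g 0.5
[0.0, 0.0, 0.0] 0.0 g 0
[0.0, 0.0, -0.139] 0.0 g 0
[-0.0655, -0.1565, 0.0] 0.0 g 0
[-0.0655, -0.1565, 0.0] 0.0 g 0
[-0.0655, -0.1565, 0.0] 0.0 g 0
[0.0, 0.0, 0.025] 0.0 g 0
```

send_rows(
  deltas=[
    [[0.001, 0.001, 0.1015], 0],
    [[0.001, 0.001, 0.1015], 0],
    [[0.001, 0.001, 0.1015], 0],
    [[0.001, 0.001, 0.1015], 0],
    [[0.001, 0.001, 0.1015], 0],
  ],
)

```text
clock: 37.0
tool_pos: [0.6413, -0.0672, 0.0684]
orientation: [180.0, 0.0, 0.0]
force: [-0.1, 0.3, -1.1]
opening: 0.0436
gripper_force: 0.0
```

send_rows(
  deltas=[
    [[0, 0, 0], 0],
    [[0, 0, 0], 0],
    [[0, 0, 0], 0],
    [[0, 0, 0], 0],
    [[0, 0, 0], 0],
  ],
  gripper=0,
)

```text
clock: 37.42
tool_pos: [0.6415, -0.0675, 0.0688]
orientation: [-180.0, -0.0, -0.0]
force: [-0.3, -0.1, 1.7]
opening: 0.0207
gripper_force: 30.0
```

send_rows(
  deltas=[
    [[0, 0, -0.139], 0],
    [[0, 0, -0.139], 0],
    [[0, 0, -0.139], 0],
    [[0, 0, -0.139], 0],
    [[0, 0, -0.139], 0],
  ],
)

```text
clock: 37.83
tool_pos: [0.6424, -0.0673, 0.1824]
orientation: [-179.9, -0.3, -0.0]
force: [0.2, -0.0, -1.4]
opening: 0.0203
gripper_force: 30.0
```

send_rows(
  deltas=[
    [[-0.0655, -0.1565, 0], 0],
    [[-0.0655, -0.1565, 0], 0],
    [[-0.0655, -0.1565, 0], 0],
    [[-0.0655, -0.1565, 0], 0],
    [[-0.0655, -0.1565, 0], 0],
  ],
)

```text
clock: 38.25
tool_pos: [0.5875, 0.0602, 0.1789]
orientation: [180.0, 0.1, 0.2]
force: [-0.3, -1.0, -0.3]
opening: 0.0203
gripper_force: 30.0
```

send_rows(
  deltas=[
    [[-0.0655, -0.1565, 0], 0],
    [[-0.0655, -0.1565, 0], 0],
    [[-0.0655, -0.1565, 0], 0],
    [[-0.0655, -0.1565, 0], 0],
    [[-0.0655, -0.1565, 0], 0],
  ],
)

```text
clock: 38.67
tool_pos: [0.5358, 0.1849, 0.179]
orientation: [180.0, 0.1, 0.2]
force: [-0.9, -1.0, -0.7]
opening: 0.0201
gripper_force: 30.0
```

send_rows(
  deltas=[
    [[-0.0655, -0.1565, 0], 0],
    [[-0.0655, -0.1565, 0], 0],
    [[-0.0655, -0.1565, 0], 0],
    [[-0.0655, -0.1565, 0], 0],
    [[-0.0655, -0.1565, 0], 0],
  ],
)

```text
clock: 39.08
tool_pos: [0.484, 0.3098, 0.179]
orientation: [180.0, 0.0, 0.1]
force: [0.6, -0.6, 0.2]
opening: 0.0204
gripper_force: 30.0
```

send_rows(
  deltas=[
    [[0, 0, 0.03], 0],
    [[0, 0, 0.03], 0],
    [[0, 0, 0.03], 0],
    [[0, 0, 0.03], 0],
    [[0, 0, 0.03], 0],
  ],
)

```text
clock: 39.5
tool_pos: [0.4852, 0.3076, 0.1565]
orientation: [-180.0, -0.0, -0.1]
force: [-0.4, 0.6, -0.8]
opening: 0.0205
gripper_force: 30.0
```

send_rows(
  deltas=[
    [[0, 0, 0], 0],
    [[0, 0, 0], 0],
    [[0, 0, 0], 0],
    [[0, 0, 0], 0],
    [[0, 0, 0], 0],
  ],
)

```text
clock: 39.92
tool_pos: [0.4844, 0.3082, 0.156]
orientation: [-180.0, -0.0, -0.0]
force: [0.1, -0.1, -0.0]
opening: 0.0202
gripper_force: 30.0
```

send_rows(
  deltas=[
    [[0, 0, 0], 0],
    [[0, 0, 0], 0],
    [[0, 0, 0], 0],
    [[0, 0, 0], 0],
    [[0, 0, 0], 0],
  ],
  gripper=0.4,
)

```text
clock: 40.33
tool_pos: [0.4844, 0.3082, 0.1557]
orientation: [180.0, 0.0, -0.0]
force: [0.3, 0.9, -0.2]
opening: 0.0344
gripper_force: 0.0
```

send_rows(
  deltas=[
    [[0, 0, -0.04], 0],
    [[0, 0, -0.04], 0],
    [[-0.05, 0.06, -0.14], 0],
    [[-0.05, 0.06, -0.14], 0],
    [[-0.05, 0.06, -0.14], 0],
  ],
)

```text
clock: 40.75
tool_pos: [0.444, 0.2593, 0.2711]
orientation: [-179.9, -0.1, -0.0]
force: [0.2, 0.8, 0.3]
opening: 0.0346
gripper_force: 0.0
```

send_rows(
  deltas=[
    [[0, 0, 0], 0],
    [[0, 0, 0], 0],
    [[0, 0, 0], 0],
    [[0, 0, 0], 0],
    [[0, 0, 0], 0],
  ],
  gripper=0.7,
)

```text
clock: 41.17
tool_pos: [0.4444, 0.2603, 0.2666]
orientation: [179.9, 0.1, -0.0]
force: [-1.0, 0.6, 0.2]
opening: 0.0598
gripper_force: 0.0
```

Run:
```python
from ov import *
o=ctrl.get_obs();print(o["clock"],o["tool_pos"].round(4),o["orientation"][2])
w=ctrl.snapshot("wrist")
h=cv2.cvtColor(w["color"],cv2.COLOR_RGB2HSV)
m=cv2.inRange(h,(8,80,120),(25,255,255));m[285:]=0
c=max(cv2.findContours(m,0,1)[0],key=cv2.contourArea);print(cv2.boundingRect(c))
st=(.5544,.1856);J=(.484,.3085)
off=np.array([150,0]);im=cv2.resize(w["color"][0:240,150:450,::-1],None,fx=2.5,fy=2.5,interpolation=cv2.INTER_CUBIC)
draw(im,w,*J,[(.05,.076,(0,0,255)),(.08,.054,(255,0,0)),(.08,.046,(0,200,0))],2.5,off)
draw(im,w,*st,[(.03,.056,(0,0,255)),(.054,.03,(255,0,0))],2.5,off)
cv2.imwrite("pics/ov2.png",im)
```

```text
41.1667 [0.4444 0.2603 0.2666] -0.02005829288614776
(376, 35, 74, 79)
```

View pics/ov2.png

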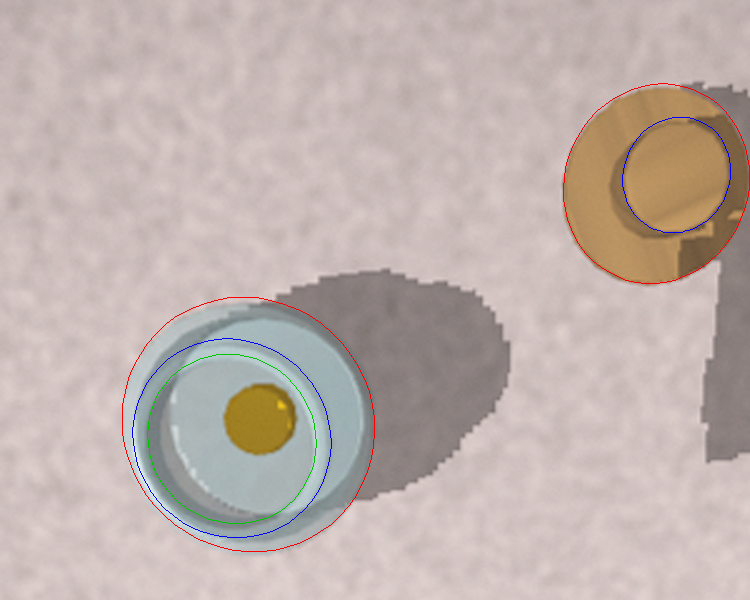

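The jar overlay fits. One gem disc shows at (260,420), and its apparent size (29 px) puts it about 35 mm up, so the three are stacked. The stopper is still at (554.4,185.6). I'll confirm no gem is left on the table before closing.

Run:
```python
from ov import *
for n in("top","side"):
    s=ctrl.snapshot(n)
    for c in("yellow","blue"): print(n,c,[(r[:2],r[5]) for r in rects(s,c,8,400,.01)])
im=cv2.resize(s["color"][340:450,160:270,::-1],None,fx=5,fy=5,interpolation=cv2.INTER_CUBIC);cv2.imwrite("pics/sidejar.png",im)
S=(554.4,185.6);J=(483.7,308.4)
plan([(*S,150,0,.7),(*S,99,0,.7),(*S,99,0,0),(*S,200,0,0),(*J,200,0,0)])
```

```text
top yellow [((714.3, -468.7), [518, 202])]
top blue [((444.1, -288.6), [454, 316]), ((486.0, -210.2), [419, 299]), ((506.8, -270.1), [444, 289]), ((526.7, -330.5), [469, 280]), ((725.5, 643.5), [60, 209]), ((713.5, 658.2), [53, 214]), ((725.5, 685.2), [42, 210]), ((700.7, -458.6), [515, 207]), ((706.9, -481.8), [524, 204]), ((719.1, -454.6), [513, 201]), ((729.0, -477.8), [521, 196]), ((847.9, 515.2), [114, 160])]
side yellow [((501.3, 302.9), [210, 392])]
side blue [((486.7, -207.0), [440, 229]), ((445.6, -286.1), [483, 221]), ((507.3, -266.8), [450, 210]), ((527.2, -327.6), [460, 192]), ((479.1, -1042.9), [636, 88])]
[0.1375, 0.0935, 0.146] -0.0 g 0.7
[0.0, 0.0, 0.064] -0.0 g 0.7
[0.0, 0.0, 0.0] -0.0 g 0
[0.0, 0.0, -0.1265] -0.0 g 0
[-0.0885, -0.1535, 0.0] -0.0 g 0
```

View pics/sidejar.png

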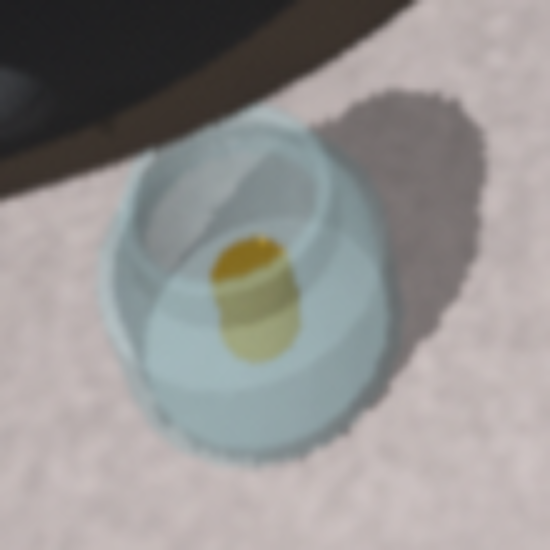

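The three gems stand stacked in the jar, with the stack's top at (250,257) in the crop. It is well below the plug, and no gems remain on the table. Now the stopper.

send_rows(
  deltas=[
    [[0.1375, 0.0935, 0.12], 0],
    [[0.1375, 0.0935, 0.12], 0],
    [[0.1375, 0.0935, 0.12], 0],
    [[0.1375, 0.0935, 0.12], 0],
    [[0.1375, 0.0935, 0.12], 0],
  ],
)

```text
clock: 41.73
tool_pos: [0.5556, 0.1818, 0.1657]
orientation: [179.7, 0.4, -0.2]
force: [-1.7, 0.3, 0.2]
opening: 0.0615
gripper_force: 0.0
```

send_rows(
  deltas=[
    [[0, 0, 0], 0],
    [[0, 0, 0], 0],
    [[0, 0, 0], 0],
    [[0, 0, 0], 0],
    [[0, 0, 0], 0],
  ],
)

```text
clock: 42.15
tool_pos: [0.5542, 0.1863, 0.173]
orientation: [-179.9, -0.1, 0.1]
force: [0.2, 0.1, -0.4]
opening: 0.0615
gripper_force: 0.0
```

Run:
```python
from ov import *
o=ctrl.get_obs();print(o["tool_pos"],o["opening"])
w=ctrl.snapshot("wrist")
for q in ctrl.cut_out(w,"stopper")[:1]:
    m=q["pixels"].astype(np.uint8);c=max(cv2.findContours(m,0,1)[0],key=len);print(q["conf"],cv2.boundingRect(c))
r=ring(w,.5544,.1856,.03,.056);print(r.min(0),r.max(0))
S=(554.4,185.6)
plan([(*S,99,0,.7)])
```

```text
[0.55415674 0.18630371 0.17296471] 0.061476216177744056
0.74 (270, 205, 91, 89)
[269.13937112 205.53271917] [361.45812417 293.87007926]
[0.0005, 0.0005, 0.092] 0.0 g 0.7
```

send_rows(
  deltas=[
    [[0.0005, 0.0005, 0.092], 0],
    [[0.0005, 0.0005, 0.092], 0],
    [[0.0005, 0.0005, 0.092], 0],
    [[0.0005, 0.0005, 0.092], 0],
    [[0.0005, 0.0005, 0.092], 0],
  ],
)

```text
clock: 42.67
tool_pos: [0.5556, 0.1856, 0.0998]
orientation: [-180.0, -0.1, 0.0]
force: [0.5, 0.1, -0.7]
opening: 0.0615
gripper_force: 0.0
```

send_rows(
  deltas=[
    [[0, 0, 0], 0],
    [[0, 0, 0], 0],
    [[0, 0, 0], 0],
    [[0, 0, 0], 0],
    [[0, 0, 0], 0],
  ],
  gripper=0,
)

```text
clock: 43.08
tool_pos: [0.5549, 0.1851, 0.0988]
orientation: [-180.0, -0.0, -0.0]
force: [-0.1, 1.1, -0.2]
opening: 0.0336
gripper_force: 0.0
```

send_rows(
  deltas=[
    [[0, 0, 0], 0],
    [[0, 0, 0], 0],
    [[0, 0, 0], 0],
    [[0, 0, 0], 0],
    [[0, 0, 0], 0],
  ],
)

```text
clock: 43.5
tool_pos: [0.555, 0.1851, 0.0985]
orientation: [-180.0, -0.0, -0.0]
force: [-0.6, 0.2, 4.9]
opening: 0.0296
gripper_force: 30.0
```

send_rows(
  deltas=[
    [[0, 0, -0.1265], 0],
    [[0, 0, -0.1265], 0],
    [[0, 0, -0.1265], 0],
    [[0, 0, -0.1265], 0],
    [[0, 0, -0.1265], 0],
  ],
)

```text
clock: 43.92
tool_pos: [0.555, 0.1852, 0.2005]
orientation: [-179.9, -0.1, -0.0]
force: [-0.7, 0.7, -1.2]
opening: 0.0295
gripper_force: 30.0
```

send_rows(
  deltas=[
    [[-0.0885, -0.1535, 0], 0],
    [[-0.0885, -0.1535, 0], 0],
    [[-0.0885, -0.1535, 0], 0],
    [[-0.0885, -0.1535, 0], 0],
    [[-0.0885, -0.1535, 0], 0],
  ],
)

```text
clock: 44.33
tool_pos: [0.4819, 0.3103, 0.1977]
orientation: [179.9, 0.1, 0.2]
force: [0.5, -0.2, -0.3]
opening: 0.0292
gripper_force: 30.0
```

send_rows(
  deltas=[
    [[0, 0, 0], 0],
    [[0, 0, 0], 0],
    [[0, 0, 0], 0],
    [[0, 0, 0], 0],
    [[0, 0, 0], 0],
  ],
)

```text
clock: 44.75
tool_pos: [0.4844, 0.307, 0.1991]
orientation: [180.0, 0.0, -0.1]
force: [-0.6, 0.3, -0.2]
opening: 0.0292
gripper_force: 30.0
```

Run:
```python
from h import *
J=(483.7,308.4)
plan([(*J,177,0,0),(*J,160,0,0),(*J,155.5,0,0)])
```

```text
[-0.001, -0.002, 0.0275] -0.001 g 0
[0.0, 0.0, 0.0215] -0.0 g 0
[0.0, 0.0, 0.0055] -0.0 g 0
```

send_rows(
  deltas=[
    [[0, -0.0015, 0.0275], 0],
    [[0, -0.0015, 0.0275], 0],
    [[0, -0.0015, 0.0275], 0],
    [[0, -0.0015, 0.0275], 0],
    [[0, -0.0015, 0.0275], 0],
  ],
)

```text
clock: 45.17
tool_pos: [0.4844, 0.3091, 0.1782]
orientation: [-180.0, -0.0, -0.0]
force: [0.1, 0.8, -0.6]
opening: 0.0292
gripper_force: 30.0
```

send_rows(
  deltas=[
    [[0, 0, 0.01], 0],
    [[0, 0, 0.01], 0],
    [[0, 0, 0.01], 0],
    [[0, 0, 0.01], 0],
    [[0, 0, 0.01], 0],
  ],
)

```text
clock: 45.58
tool_pos: [0.484, 0.3091, 0.1695]
orientation: [-180.0, -0.0, -0.0]
force: [-0.4, 0.1, -1.0]
opening: 0.0289
gripper_force: 30.0
```

send_rows(
  deltas=[
    [[0, 0, 0.01], 0],
    [[0, 0, 0.01], 0],
    [[0, 0, 0.01], 0],
    [[0, 0, 0.01], 0],
    [[0, 0, 0.01], 0],
  ],
)

```text
clock: 46.0
tool_pos: [0.4841, 0.3091, 0.1614]
orientation: [180.0, -0.0, -0.0]
force: [-0.1, -0.1, 0.4]
opening: 0.0293
gripper_force: 30.0
```

send_rows(
  deltas=[
    [[0, 0, 0.005], 0],
    [[0, 0, 0.005], 0],
    [[0, 0, 0.005], 0],
    [[0, 0, 0.005], 0],
    [[0, 0, 0.005], 0],
  ],
)

```text
clock: 46.42
tool_pos: [0.484, 0.3091, 0.1574]
orientation: [-180.0, -0.0, -0.0]
force: [0.3, -0.1, -0.7]
opening: 0.0292
gripper_force: 30.0
```

Inside with no contact force and about 3 mm still to go.

send_rows(
  deltas=[
    [[0, 0, 0.002], 0],
    [[0, 0, 0.002], 0],
    [[0, 0, 0.003], 0],
    [[0, 0, 0.003], 0],
    [[0, 0, 0.003], 0],
  ],
)

```text
clock: 46.83
tool_pos: [0.484, 0.309, 0.1549]
orientation: [180.0, 0.0, -0.0]
force: [-0.2, -0.3, -0.2]
opening: 0.0291
gripper_force: 30.0
```

send_rows(
  deltas=[
    [[0, 0, 0.001], 0],
    [[0, 0, 0.001], 0],
    [[0, 0, 0.001], 0],
    [[0, 0, 0.001], 0],
    [[0, 0, 0.001], 0],
  ],
)

```text
clock: 47.25
tool_pos: [0.4841, 0.3091, 0.1544]
orientation: [-180.0, -0.0, -0.0]
force: [-1.1, 0.2, 3.7]
opening: 0.0294
gripper_force: 30.0
```

send_rows(
  deltas=[
    [[0, 0, 0], 0],
    [[0, 0, 0], 0],
    [[0, 0, 0], 0],
    [[0, 0, 0], 0],
    [[0, 0, 0], 0],
  ],
  gripper=0.6,
)

```text
clock: 47.67
tool_pos: [0.4839, 0.3089, 0.154]
orientation: [180.0, 0.0, -0.0]
force: [1.1, 0.4, -0.6]
opening: 0.0518
gripper_force: 0.0
```

send_rows(
  deltas=[
    [[0, 0, -0.06], 0],
    [[0, 0, -0.06], 0],
    [[0, 0, -0.12], 0],
    [[-0.04, 0.1, -0.14], 0],
    [[-0.04, 0.1, -0.14], 0],
  ],
)

```text
clock: 48.08
tool_pos: [0.4547, 0.235, 0.2665]
orientation: [-179.9, -0.1, 0.1]
force: [0.3, -0.2, 0.5]
opening: 0.0528
gripper_force: 0.0
```

send_rows(
  deltas=[
    [[-0.02, 0.1, -0.02], 0],
    [[-0.02, 0.1, -0.02], 0],
    [[-0.02, 0.1, -0.02], 0],
    [[-0.02, 0.1, -0.02], 0],
    [[-0.02, 0.1, -0.02], 0],
  ],
)

```text
clock: 48.5
tool_pos: [0.4383, 0.1541, 0.2813]
orientation: [-179.9, -0.1, -0.1]
force: [0.2, 0.7, 0.1]
opening: 0.0523
gripper_force: 0.0
```

Run:
```python
from ov import *
ims=[]
for n in("wrist","side"):
    s=ctrl.snapshot(n);c0=pix(s,[[.484,.3085,.08]])[0].astype(int);x0,y0=max(0,min(500,c0[0]-70)),max(0,min(340,c0[1]-70))
    im=cv2.resize(s["color"][y0:y0+140,x0:x0+140,::-1],None,fx=2.7,fy=2.7,interpolation=cv2.INTER_CUBIC)
    draw(im,s,.484,.3085,[(.086,.056,(0,0,255)),(.11,.03,(255,0,0)),(.0,.076,(0,255,0))],2.7,np.array([x0,y0]));ims.append(im)
    print(n,c0,[(c,[(r[:2],r[5]) for r in rects(s,c,15,400,.016)]) for c in("blue","yellow","green")])
cv2.imwrite("pics/fin.png",np.hstack(ims))
s=ctrl.snapshot("top");print([(r[:2]) for r in rects(s,"blue",30,400,.016)],[(r[:2]) for r in rects(s,"green",30,400,.01)])
```

```text
wrist [ 98 166] [('blue', []), ('yellow', []), ('green', [])]
side [205 377] [('blue', [((795.0, 467.8), [4, 329]), ((483.7, -200.6), [440, 229]), ((443.1, -279.4), [483, 221]), ((504.2, -260.4), [450, 210]), ((523.7, -320.0), [460, 192]), ((475.9, -1028.5), [636, 88])]), ('yellow', []), ('green', [((400.1, 37.5), [390, 328]), ((369.9, -79.2), [451, 299]), ((624.8, -668.8), [510, 113]), ((534.5, -784.0), [568, 110]), ((659.8, -814.3), [528, 89])])]
[(443.6, -287.0), (485.0, -208.7), (506.0, -268.6), (525.8, -328.7), (754.2, 486.2)] [(373.1, -90.1), (402.7, 28.2)]
```

View pics/fin.png

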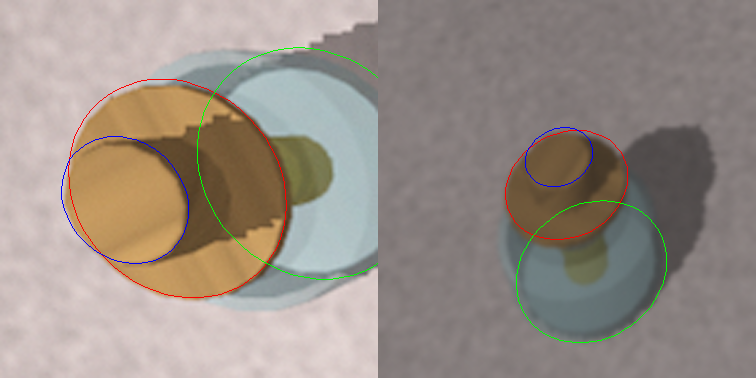

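The stopper's flange and knob match the fully-home model in both views. I'll use the last picture to check that the tiles lie flat.

Run:
```python
from h import *
s=ctrl.snapshot("side");t=ctrl.snapshot("top")
a=cv2.resize(s["color"][170:250,395:505,::-1],(440,320),interpolation=cv2.INTER_CUBIC)
b=cv2.resize(t["color"][245:335,397:487,::-1],(320,320),interpolation=cv2.INTER_CUBIC)
cv2.imwrite("pics/board.png",np.hstack([a,b]))
```

```text
(no output)
```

View pics/board.png

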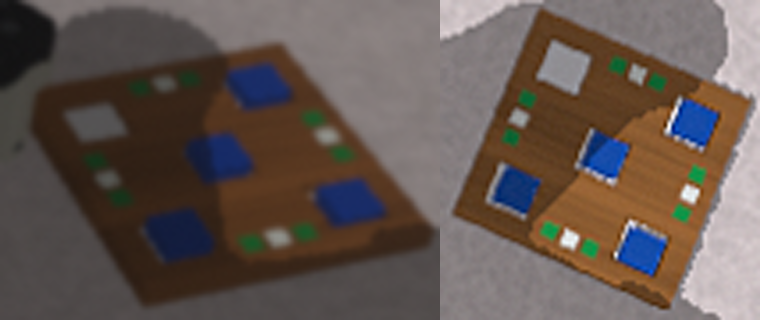

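All four tiles lie flat in their pockets, with pocket floor visible along the edges. Handing in.

```bash
python3 -c "
from plant import ctrl
print(ctrl.close_job())"
```

```text
the job is handed in; nothing more can be done
None
```

The job is handed in: all four blue tiles are flat in pockets, all three gems are in the jar, and the stopper is upright and fully home on it; the hand-in gave no verdict.

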